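# Put the bench things back where they belong

### The job

Sort what is lying about on the lab bench: stand both amber bottles in the bottle rack, one to a bay, stand the two loose vials in the free cells of the vial tray, and lay the stirrer across the rod rest, middle on middle, in its free pair of notches, fully home at both ends. Keep bottles and vials upright and set them down gently instead of dropping them, and leave the little beaker where it stands.

Things in the scene. Friction and masses are not known exactly. Their poses are not given: they have to be found in the camera images.
- bottle_a_mid (a point): Amber glass bottle, loose, upright on the bench: round body 46 mm in diameter up to 60 mm height, then a shoulder and a black screw cap 37 mm in diameter; 92 mm high in all, about 110 g. The point is on its axis half-way up (46 mm above its foot); z is its upward axis. The two bottles are alike and interchangeable.
- bottle_b_mid (a point): Amber glass bottle, loose, upright on the bench: round body 46 mm in diameter up to 60 mm height, then a shoulder and a black screw cap 37 mm in diameter; 92 mm high in all, about 110 g. The point is on its axis half-way up (46 mm above its foot); z is its upward axis. The two bottles are alike and interchangeable.
- vial_a_mid (a point): Slim clear glass vial, white inside, white screw cap, loose, upright on the bench: 28 mm in diameter, 75 mm high, about 40 g. The point is on its axis half-way up (37.5 mm above its foot); z is its upward axis. The two loose vials are alike. Hold it by its upper half, so that the fingers stay above the tray's walls.
- vial_b_mid (a point): Slim clear glass vial, white inside, white screw cap, loose, upright on the bench: 28 mm in diameter, 75 mm high, about 40 g. The point is on its axis half-way up (37.5 mm above its foot); z is its upward axis. The two loose vials are alike. Hold it by its upper half, so that the fingers stay above the tray's walls.
- stirrer_mid (a point): Stirrer lying loose on the bench: a steel rod 10 mm in diameter with a flat white paddle (35 mm long, 24 mm wide, 10 mm thick) on one end; 190 mm long in all, about 110 g. The point is on the rod's axis half-way along the whole, 5 mm above the bench, within 5 mm of the balance point. x runs along the rod towards the paddle, whose inner edge is 60 mm from the point.
- bottle_rack: Bottle rack, fixed: low steel-wire frame on a grey plate 146 by 76 mm, with two square bays side by side. Origin at the centre of its underside, z up, y along the row of bays. Bay centres at y = +34 and -34 mm, x = 0; each bay is 64 mm wide inside; its floor is 6 mm above the bench, the top of the wire 24 mm above the bench.
- vial_tray: Vial tray, fixed: low grey tray 152 by 58 mm over its foot, three square cells in a row; a vial of the same kind, fixed, stands in the middle one. Origin at the centre of its underside, z up, y along the row. The two free cells are centred at y = +47 and -47 mm, x = 0, each 44 mm wide inside; floor 3 mm, wall tops 21 mm above the bench.
- rest: Rod rest, fixed: two grey plates, 92 mm along x, 8 mm thick, 44 mm high, at y = +38 and -38 mm, open between. Origin at the centre of its underside, z up. A rod lies along y in a pair of open-topped notches, 14 mm wide, flared at the top, bottom 20 mm above the bench. The pair at x = +25 mm holds a fixed 7 mm glass rod; the pair at x = -25 mm (nearer the robot) is free.
- beaker_mid (a point): Small empty glass beaker, loose, a bystander: 34 mm in diameter, 49 mm high, about 40 g. The point is on its axis half-way up (24.5 mm above the bench); z is its upward axis. It is to stay where it stands.
There are look-alikes about, which are no part of the job. What is shaped like the part that bears bottle_a_mid but green or red is not meant. Leave any yellow look-alike of the vial_tray alone.

How it is judged:
By the outcome, as a careful person would: the job done as asked, in the order asked, and still so for the second after the job is handed in, with the robot touching nothing.
It also fails if it takes over 120 s, if anything falls off the work surface, if the arm or the gripper's body presses on something with over 40 N, if the wrist force passes 120 N, or if a joint passes its speed limit or range.

### The arm

A 6-joint arm with a two-finger parallel gripper is mounted at the origin on the work surface. World frame = base frame: x ahead of the robot, y to its left, z up, the work surface at z = 0. Lengths are in mm, angles in rad, forces in N, time in s.
With the tool pointing down it reaches from about 375 to 900 mm from the base axis. Payload 3.1 kg.
Tool frame: the origin (TCP) lies on the mounting face of the last link; the fingertips stand 173 mm ahead of it and the grasp point (between the pads) lies 155 mm ahead of it; z points along the fingers, y is the direction in which the jaws open and shut (so a half turn about z gives the same grasp; the last joint's range is limited). The gripper opens to 85 mm and grips with 20 to 120 N. Pads are 22 mm wide; open, the fingers measure 114 mm over their backs; the gripper's body (76 mm by 85 mm) begins 54 mm behind the grasp point. The pads swing forward as they close: fully open they stand 13 mm farther back than shut.
Start: joints at [-1.498, 0.527, 1.433, -0, 1.181, -0.178], TCP at [155.137, -605.418, 404.71] pointing down, gripper open.
Joint ranges: [-3.08, 3.08], [-0.75, 2.2], [0.22, 2.44], [-1.43, 4.57], [0, 2.65], [-2.85, 2.85]. Speed limits (rad/s): [2.79, 2.79, 3.14, 3.14, 3.14, 3.14].

### API

Orientations are given as a rotation vector (axis times angle).
In Python, from rig import readout, eyes, bot gives the robot as it stands.
- The arm moves only by the tool move_arm, never from a script. Its argument "deltas" is one flat list of numbers, 5 for each row, row after row: the shift along the tool's x, y, z in mm, then the turn about the tool's z in degrees, then the opening, from 0 (shut) to 1 (fully open). A call has 1 to 12 rows; each row is the pose to reach, as a shift and turn from the pose commanded when the call began, along the tool's axes at that moment; what a row does not reach only later rows make up. A row lasts 1/8 s, in which the tool goes at most 62.5 mm and 10.7 degrees, less where a joint would pass 70% of its speed; a pose out of reach is approached as far as the arm can. A call with a gripper value outside its range is refused whole. The fingers move at their own pace and stop on an object; the grip force is fixed at half the most. Time passes only in rows, so rows that repeat a pose let the fingers close. It gives the time, the measured TCP pose, the force and the opening at its end, in the units of the state.
- readout.sense(): the state, without advancing time (a new reading comes with each control period).
- eyes.grab_frame(name): name is "scene" or "top"; returns the picture (400x640x3 uint8, blue, green, red); there is no depth.
- eyes.camera_info(name): a dict with "vfov" (degrees; the focal length in pixels is half the picture's height over the tangent of half this angle, whatever the lens; pixels are square), "cx", "cy" (the principal point, pixels), "R" (3x3) and "t" (3): a world point X has camera coordinates R X + t. Camera axes: x right, y down, z forward; pixel columns grow to the right and rows downward; lengths in mm; the calibration is good to about 2 mm. A picture is of the moment at which its call begins. camera_info takes no time and is no camera call.
- bot.sign_off(): hands the job in, once; it reports no verdict.
The state is a dict: "clock": time; "joint_positions": joint angles; "joint_velocities": joint speeds; "joint_efforts": joint torques, N m; "position": TCP position; "tool_rot": TCP orientation; "force": force on the tool from outside, world axes, zero at the start; "wrist_torque": the same for the moment, N m; "finger_gap": finger opening in mm.
Only numpy, scipy, OpenCV 4.12 (cv2) and the standard library are available. Lean on these libraries where they do the work, as an engineer would, in place of code of your own. Each camera call takes 0.05 s, during which the arm holds its last target.

## Working session

There is one attempt and no reset: what is moved stays moved. The work goes in short steps, Python scripts to look and compute and a tool call to move; the robot and the scene stay as the last step left them, time stands still between calls to the robot, and variables do not carry over. Pictures are saved under pics/ and viewed, and the job is handed in when it is done.

Besides the shell and the picture viewer there is one more tool, called as name(argument=value, ...) on one line, values as JSON. move_arm: Moves the arm, as the interface text tells. Its arguments: {"type":"object","properties":{"deltas":{"type":"array","items":{"type":"number"}}},"required":["deltas"]}

```bash
ls; mkdir -p pics; python3 - <<'E'
from rig import readout, eyes, bot
import cv2
print(readout.sense())
for n in("scene","top"):
    cv2.imwrite(f"pics/{n}0.png",eyes.grab_frame(n)); print(n,eyes.camera_info(n))
E
```

```text
pics
{'clock': 0.0, 'joint_positions': array([-1.49846984e+00,  5.28450582e-01,  1.43392103e+00, -1.21022688e-05,
        1.18139650e+00, -1.78448917e-01]), 'joint_velocities': array([-0.00074424,  0.00108254, -0.00231188, -0.00154192,  0.00158008,
        0.00177849]), 'joint_efforts': array([ 4.14022497e-05, -4.42347443e+01, -1.78024918e+01, -2.12419486e-04,
        8.47096700e-03, -3.95451352e-06]), 'position': array([ 155.12913069, -605.07685628,  403.73682872]), 'tool_rot': array([-3.11477197e+00, -3.92621116e-01, -1.63568698e-04]), 'force': array([ 0.55436656,  1.24024428, -0.89298826]), 'wrist_torque': array([ 0.01827157, -0.04612679, -0.00894394]), 'finger_gap': 85.29647018556481}
scene {'vfov': 43.06132843349211, 'cx': 320.9396011023082, 'cy': 201.845832376131, 'R': array([[ 0.74861877,  0.66294875, -0.00830027],
       [ 0.44450513, -0.51115673, -0.7356181 ],
       [-0.49191983,  0.547008  , -0.67734564]]), 't': array([-366.75014293, -195.04111624, 1624.82800413])}
top {'vfov': 49.05816021186469, 'cx': 315.2725424633668, 'cy': 194.5860715844636, 'R': array([[ 0.01870753, -0.9997395 , -0.01307543],
       [-0.9870371 , -0.01638175, -0.15965399],
       [ 0.1593982 ,  0.01589267, -0.98708644]]), 't': array([ -28.5419541 ,  509.75194066, 1246.61944665])}
```

View pics/scene0.png

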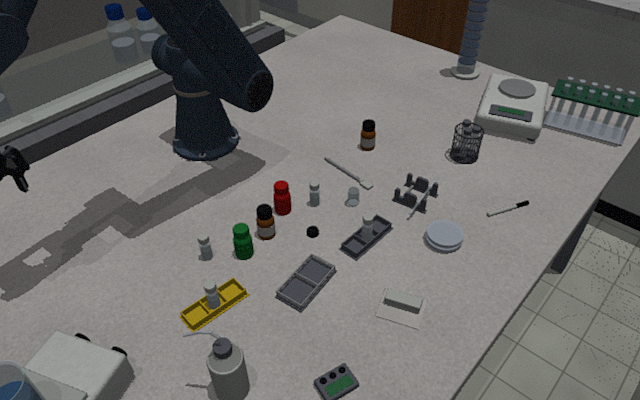

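View pics/top0.png

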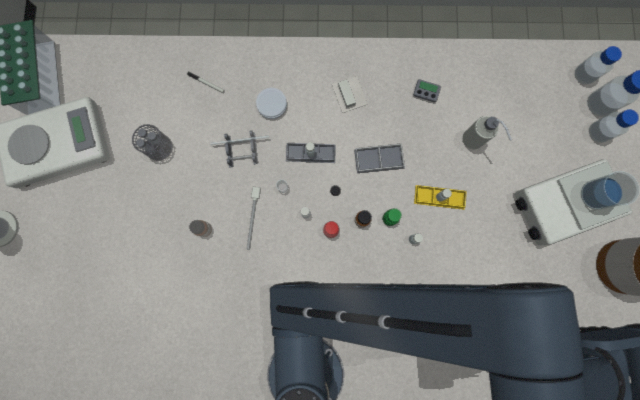

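The scene view shows:
- **Bottles:** amber ones at (265,222) and (368,135). The red one at (282,198) and the green one at (243,241) are decoys.
- **Vials:** loose ones at (205,247) and (314,194).
- **Fixtures:** the grey tray is at (367,235), with a yellow decoy at (214,303). The rack is at (306,282) and the rest at (415,190).
- **Stirrer and beaker:** the stirrer is at (350,172) and the beaker at (353,196).

Next I'll enlarge crops to confirm these.

```bash
python3 - <<'E'
import cv2
t=cv2.imread("pics/top0.png"); s=cv2.imread("pics/scene0.png")
def crop(im,x0,y0,w,h,k,n):
    c=cv2.resize(im[y0:y0+h,x0:x0+w],None,fx=k,fy=k,interpolation=cv2.INTER_CUBIC)
    c=cv2.convertScaleAbs(c,alpha=1.4,beta=15)
    for x in range((x0+9)//10*10,x0+w,10):
        cv2.line(c,((x-x0)*k+k//2,0),((x-x0)*k+k//2,4),(0,0,255),1)
        if x%20==0: cv2.putText(c,str(x),((x-x0)*k-8,14),0,.35,(0,0,255),1)
    for y in range((y0+9)//10*10,y0+h,10):
        cv2.line(c,(0,(y-y0)*k+k//2),(4,(y-y0)*k+k//2),(0,0,255),1)
        if y%20==0: cv2.putText(c,str(y),(5,(y-y0)*k+k//2),0,.35,(0,0,255),1)
    cv2.imwrite(f"pics/{n}.png",c)
crop(t,180,120,130,100+35,4,"tL"); crop(t,270,120,200,135,4,"tR")
crop(s,190,110,150,150,4,"sL"); crop(s,300,110,150,150,4,"sR");crop(s,170,220,180,120,4,"sB")
E
```

```text
(no output)
```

View pics/tL.png

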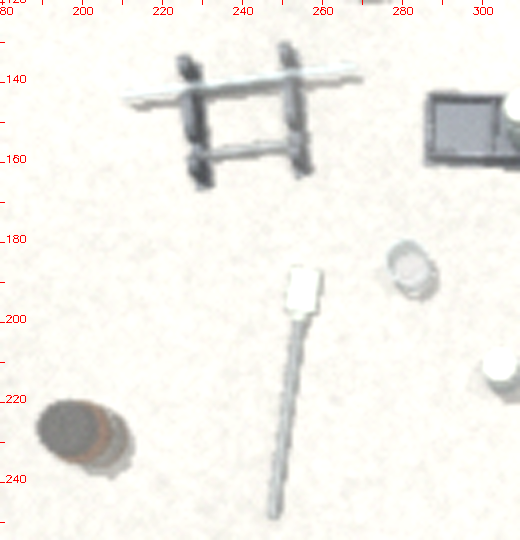

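View pics/tR.png

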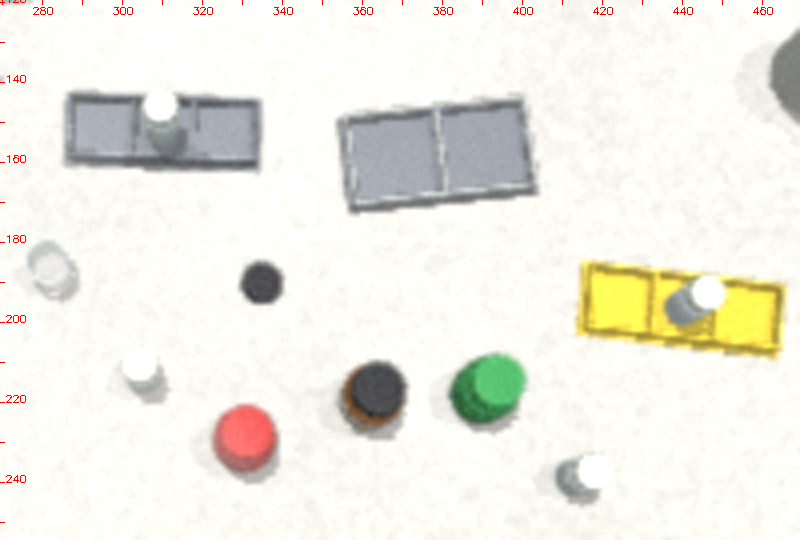

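View pics/sL.png

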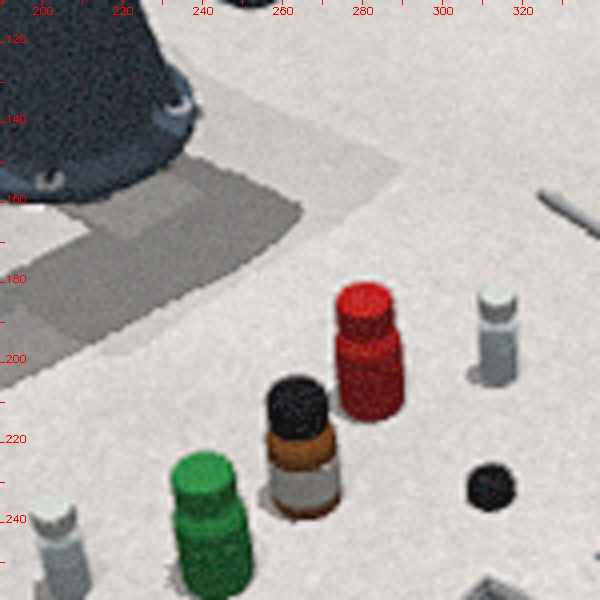

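View pics/sR.png

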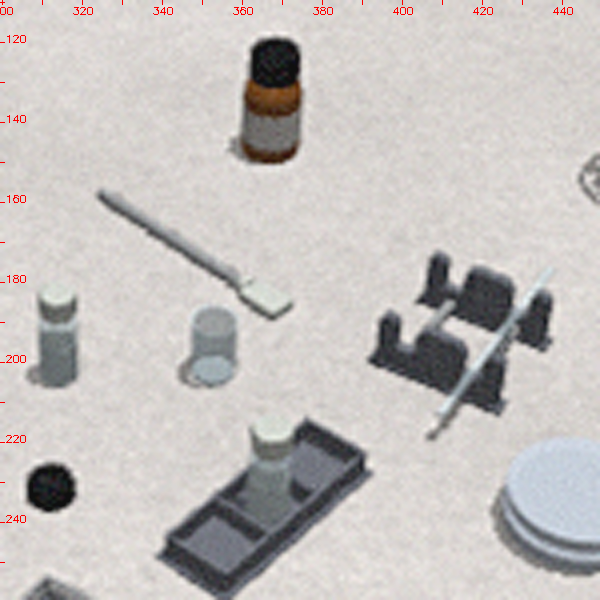

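View pics/sB.png

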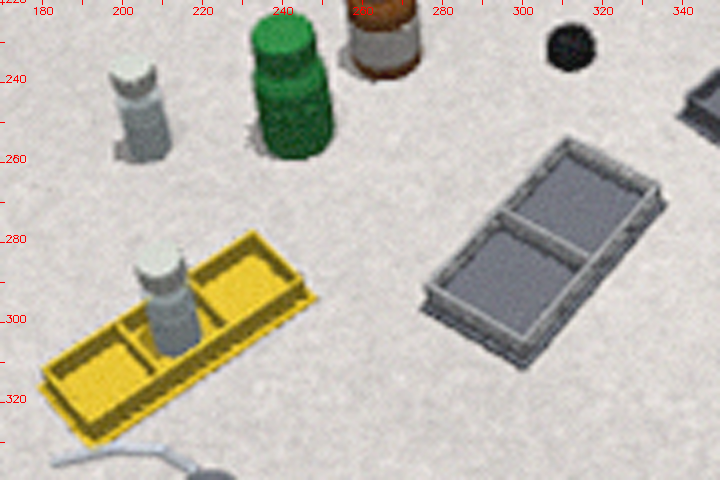

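```bash
cat > h.py <<'E'
import numpy as np, cv2
from rig import readout, eyes, bot
C={n:eyes.camera_info(n) for n in("scene","top")}
for c in C.values():
    c["f"]=200/np.tan(np.radians(c["vfov"]/2)); c["R"]=np.array(c["R"]); c["t"]=np.array(c["t"])
def ray(n,u,v,z):
    c=C[n]; d=c["R"].T@np.array([(u-c["cx"])/c["f"],(v-c["cy"])/c["f"],1]); o=-c["R"].T@c["t"]
    return o+d*(z-o[2])/d[2]
def proj(n,X):
    c=C[n]; p=np.atleast_2d(X)@c["R"].T+c["t"]; return np.c_[p[:,0]/p[:,2]*c["f"]+c["cx"],p[:,1]/p[:,2]*c["f"]+c["cy"]]
def P(o,xy): return np.array([o[0]+xy[0]/4-.4,o[1]+xy[1]/4-.4])
tL=(180,120);tR=(270,120);sL=(190,110);sR=(300,110);sB=(170,220)
E
python3 - <<'E'
from h import *
np.set_printoptions(precision=1,suppress=True)
print([-c["R"].T@c["t"] for c in C.values()])
for n,z,a,b in [("bA",92,P(tR,(378,388)),P(sL,(297,387))),("bB",92,P(tL,(70,428)),P(sR,(275,48))),
 ("vA",75,P(tR,(593,470)),P(sL,(52,506))),("vB",75,P(tR,(140,365)),P(sR,(57,293))),("beaker",49,P(tL,(405,256)),P(sR,(214,320))),
 ("padend",5,P(tL,(305,266)),P(sR,(280,305))),("rodend",5,P(tL,(274,517)),P(sR,(100,192))),("trayvial",78,P(tR,(161,104)),P(sR,(272,428)))]:
    print(n,ray("top",*a,z)[:2],ray("scene",*b,z)[:2])
for n,z,pts in [("rack",24,[(342,118),(522,100),(537,190),(350,210)]),("tray",21,[(67,92),(261,98),(260,170),(66,165)])]:
    X=np.array([ray("top",*P(tR,p),z)[:2] for p in pts]); print(n,X,X.mean(0),np.linalg.norm(np.diff(X,axis=0),axis=1))
X=np.array([ray("scene",*P(sB,p),24)[:2] for p in [(568,140),(660,187),(524,342),(425,290)]]);print(X,X.mean(0))
X=np.array([ray("scene",*P(sR,p),21)[:2] for p in [(307,420),(370,465),(226,597),(163,550)]]);print(X,X.mean(0))
E
```

```text
[array([1160.5, -745.4,  954.1]), array([ 305. ,  -40. , 1311.5])]
bA [ 441.9 -157.9] [ 438.2 -154.9]
bB [405.8 308.3] [405.  313.5]
vA [ 388.6 -310.1] [ 388.7 -311.7]
vB [457.3   9.4] [458.2   8.2]
beaker [539.8  81.9] [536.5  79.2]
padend [539.  161.9] [531.5 162.9]
rodend [349.6 177.3] [347.5 177.7]
trayvial [648.   -1.7] [647.   -2.5]
rack [[ 654.2 -137.1]
 [ 670.2 -272.9]
 [ 600.8 -283.3]
 [ 583.2 -143.4]] [ 627.1 -209.2] [136.8  70.3 141. ]
tray [[672.2  71.8]
 [669.7 -75.8]
 [613.6 -75.7]
 [615.2  70.9]] [642.7  -2.2] [147.6  56.1 146.6]
[[ 593.6 -151.1]
 [ 659.8 -142.5]
 [ 675.3 -277.1]
 [ 608.5 -288.1]] [ 634.3 -214.7]
[[626.3  67. ]
 [682.1  60.2]
 [682.1 -88.5]
 [628.9 -84.1]] [654.9 -11.4]
```

```bash
cat >> h.py <<'E'
def crop(im,o,w,h,k=4):
    c=cv2.resize(im[o[1]:o[1]+h,o[0]:o[0]+w],None,fx=k,fy=k,interpolation=cv2.INTER_CUBIC)
    return cv2.convertScaleAbs(c,alpha=1.3,beta=10)
def draw(c,o,n,X,col,closed=False,k=4):
    p=(proj(n,X)-np.array(o))*k+k/2-.5
    cv2.polylines(c,[np.round(p*8).astype(np.int32)],closed,col,1,cv2.LINE_AA,3)
def circ(x,y,z,r): a=np.linspace(0,2*np.pi,41); return np.c_[x+r*np.cos(a),y+r*np.sin(a),0*a+z]
def box(pose,x0,x1,y0,y1,z):
    x,y,a=pose; a=np.radians(a); q=np.array([(x0,y0),(x1,y0),(x1,y1),(x0,y1)]); 
    return np.c_[q@np.array([[np.cos(a),np.sin(a)],[-np.sin(a),np.cos(a)]])+[x,y],np.full(4,z)]
R_,G_,B_,Y_=(0,0,255),(0,200,0),(255,80,0),(0,200,255)
def overlay(c,o,n,M):
    for k in("bA","bB"):
        if k in M:
            x,y=M[k]
            for z,r in((0,23),(60,23),(92,18.5)): draw(c,o,n,circ(x,y,z,r),R_)
    for k in("vA","vB"):
        if k in M:
            for z in(0,75): draw(c,o,n,circ(*M[k],z,14),R_)
    if "beaker" in M:
        for z in(0,49): draw(c,o,n,circ(*M["beaker"],z,17),B_)
    if "rack" in M:
        p=M["rack"]; draw(c,o,n,box(p,-38,38,-73,73,0),R_,True); draw(c,o,n,box(p,-33,33,-67,67,24),G_,True); draw(c,o,n,box(p,-33,33,0,0,24),G_,True)
    if "tray" in M:
        p=M["tray"]; draw(c,o,n,box(p,-29,29,-76,76,0),R_,True)
        for yy in(47,-47): draw(c,o,n,box(p,-22,22,yy-22,yy+22,3),G_,True)
        q=box(p,0,0,0,0,0)[0]; draw(c,o,n,circ(q[0],q[1],78,14),Y_)
    if "rest" in M:
        p=M["rest"]
        for yy in(38,-38):
            draw(c,o,n,box(p,-46,46,yy-4,yy+4,44),G_,True); draw(c,o,n,box(p,-46,46,yy-4,yy+4,0),R_,True)
            draw(c,o,n,box(p,-32,-18,yy-4,yy+4,20),B_,True)
        draw(c,o,n,box(p,21.5,28.5,-38,38,23.5),Y_,True)
    if "stir" in M:
        p=M["stir"]; draw(c,o,n,box(p,-95,60,-5,5,5),R_,True); draw(c,o,n,box(p,60,95,-12,12,5),R_,True)
E
cat > ov.py <<'E'
import sys; from h import *
def run(M,tag,tf="pics/top0.png",sf="pics/scene0.png",views=None):
    t=cv2.imread(tf); s=cv2.imread(sf)
    for n,im,o,w,h,nm in (views or [("top",t,(185,120),125,135,"oT1"),("top",t,(280,120),150,130,"oT2"),("scene",s,(300,110),150,150,"oS1"),("scene",s,(190,170),190,145,"oS2")]):
        if isinstance(im,type(None)): continue
        c=crop(im,o,w,h); overlay(c,o,n,M); cv2.imwrite(f"pics/{nm}{tag}.png",c)
E
python3 - <<'E'
from ov import *
M=dict(bA=(440,-156.5),bB=(405.5,310.5),vA=(388.7,-311),vB=(457.7,9),beaker=(538,80.5),rack=(630,-211,8),tray=(647,-2,1),rest=(690,195,0),stir=(442,170,-4))
run(M,"1")
E
```

```text
(no output)
```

View pics/oT11.png

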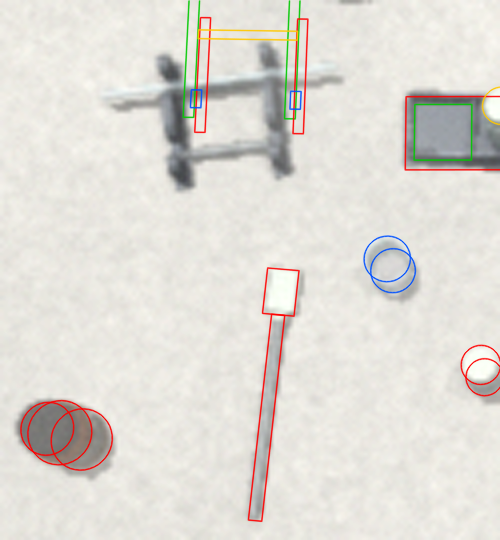

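View pics/oT21.png

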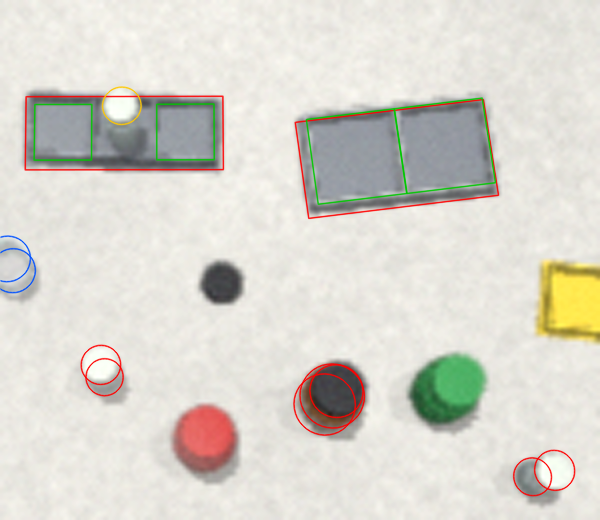

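View pics/oS11.png

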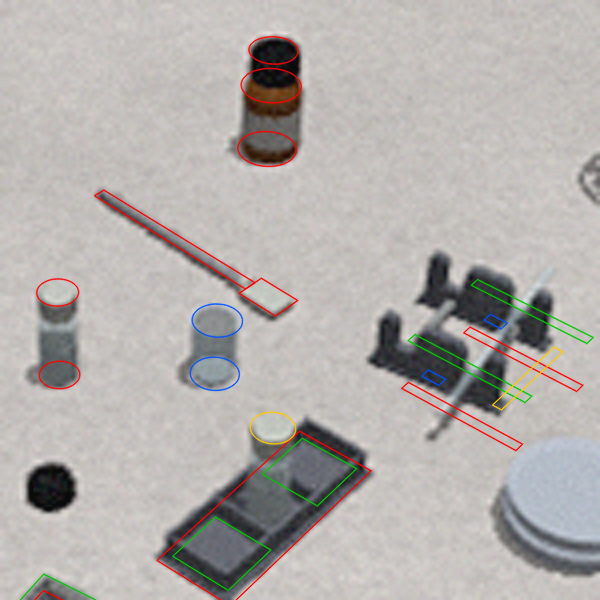

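View pics/oS21.png

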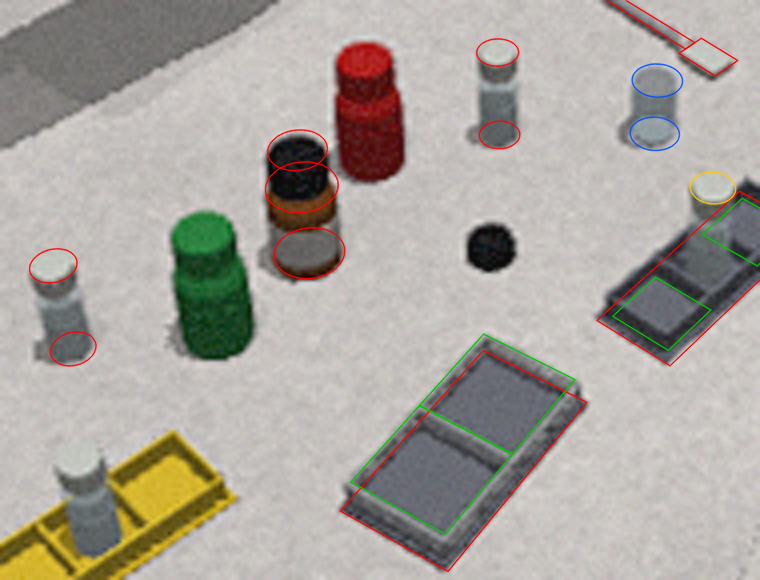

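```bash
python3 - <<'E'
from h import *
t=cv2.imread("pics/top0.png"); s=cv2.imread("pics/scene0.png")
a=crop(t,(205,125),75,50,8); b=crop(s,(385,165),60,60,8)
cv2.imwrite("pics/rt.png",a); cv2.imwrite("pics/rs.png",b)
E
```

```text
(no output)
```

View pics/rt.png

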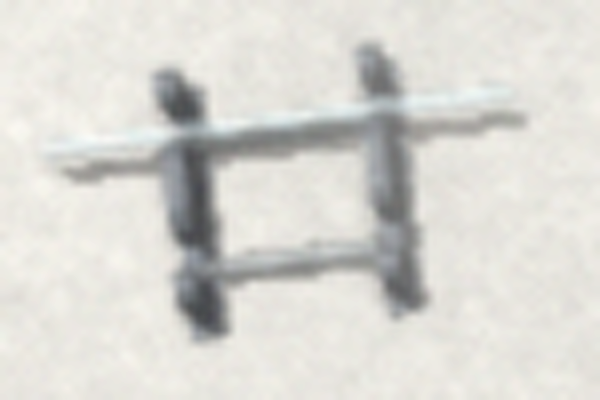

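View pics/rs.png

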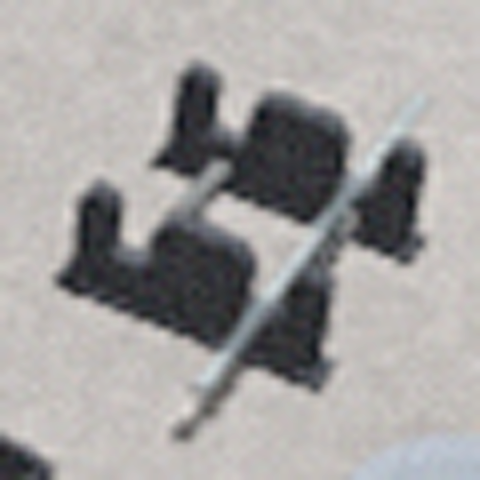

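```bash
cat > rf.py <<'E'
from h import *
import sys
def rest(p,tag,tf="pics/top0.png",sf="pics/scene0.png",stir=None):
    t=cv2.imread(tf); s=cv2.imread(sf)
    out=[]
    for n,im,o,w,h in(("top",t,(205,120),70,60),("scene",s,(380,165),70,60)):
        k=8;c=crop(im,o,w,h,k)
        for yy in(38,-38):
            draw(c,o,n,box(p,-46,46,yy-4,yy+4,0),R_,True,k)
            for x0,x1 in((-46,-34),(-16,16),(34,46)): draw(c,o,n,box(p,x0,x1,yy-4,yy+4,44),G_,True,k)
            draw(c,o,n,box(p,-32,-18,yy-4,yy+4,20),B_,True,k)
        draw(c,o,n,box(p,21.5,28.5,-87,87,23.5),Y_,True,k)
        out.append(c)
    cv2.imwrite(f"pics/rf{tag}.png",cv2.resize(np.vstack(out),None,fx=.62,fy=.62) if 0 else np.vstack(out)[:, :]); 
    for i,c in enumerate(out): cv2.imwrite(f"pics/rf{tag}_{i}.png",c)
E
python3 - <<'E'
from rf import *
for p in((45,152),(520,95)): print(ray("top",205+p[0]/8-.45,125+p[1]/8-.45,23.5))
for p in((185,432),(420,100)): print(ray("scene",385+p[0]/8-.45,165+p[1]/8-.45,23.5))
a,b=[ray("top",205+p[0]/8-.45,125+p[1]/8-.45,23.5) for p in((45,152),(520,95))]
d=a-b; yaw=np.degrees(np.arctan2(-d[0],d[1])); m=(a+b)/2; y=np.radians(yaw); c=m[:2]-25*np.array([np.cos(y),np.sin(y)])
print(yaw,c,np.linalg.norm(d))
rest((c[0],c[1],yaw),"1")
E
```

```text
[665.0187251  303.62510444  23.5       ]
[690.13894425 123.40836073  23.5       ]
[698.32999299 106.55484627  23.5       ]
[665.51708775 301.77806657  23.5       ]
7.935268848883272 [652.81821791 210.0653767 ] 181.95906167868333
```

View pics/rf1_0.png

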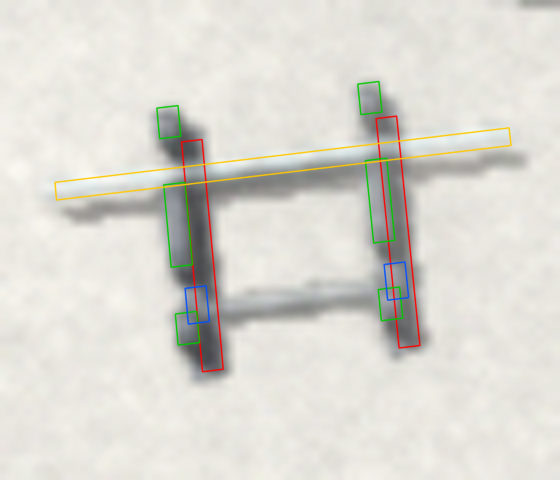

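View pics/rf1_1.png

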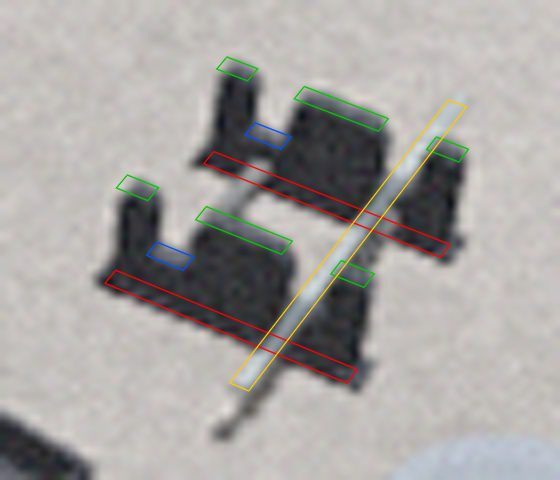

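```bash
cat > mv.py <<'E'
# commanded pose bookkeeping: x y z theta(deg of tool x in world)
import json,sys,numpy as np
def load(): return json.load(open("cmd.json"))
def save(p): json.dump(list(map(float,p)),open("cmd.json","w"))
def delta(t,p=None):
    x,y,z,th=p or load(); a=np.radians(th); d=np.array(t[:2])-[x,y]
    return np.round([d@[np.cos(a),np.sin(a)], d@[np.sin(a),-np.cos(a)], z-t[2], th-t[3]],1)
def apply(d,p=None):
    x,y,z,th=p or load(); a=np.radians(th)
    x+=d[0]*np.cos(a)+d[1]*np.sin(a); y+=d[0]*np.sin(a)-d[1]*np.cos(a)
    q=[x,y,z-d[2],th-d[3]]; save(q); return np.round(q,2)
def meas():
    from rig import readout; from scipy.spatial.transform import Rotation as R
    s=readout.sense(); m=R.from_rotvec(s["tool_rot"]).as_matrix()
    print("t",round(s["clock"],2),"pos",np.round(s["position"],1),"th",round(np.degrees(np.arctan2(m[1,0],m[0,0])),2),"tilt",round(np.degrees(np.arccos(-m[2,2])),2),"F",np.round(s["force"],1),"gap",round(s["finger_gap"],1),"q6",round(s["joint_positions"][5],2))
E
python3 - <<'E'
from mv import *; import numpy as np
meas()
th=np.degrees(-1.498+.178+np.pi/2); print(th)
save([155.137,-605.418,404.71,th])
print(delta((440,-156.5,330,90)),delta((440,-156.5,198,90)))
E
```

```text
t 0.1 pos [ 155.1 -605.1  403.8] th 14.37 tilt 0.11 F [0.  0.1 0.4] gap 85.5 q6 -0.18
14.36957104273133
[ 387.4 -364.2   74.7  -75.6] [ 387.4 -364.2  206.7  -75.6]
```

move_arm(deltas=[20,-19,4,-5,1,60,-57,15,-15,1,105,-100,30,-25,1,150,-141,40,-35,1,195,-184,50,-45,1,240,-226,60,-55,1,285,-268,68,-65,1,330,-310,74.7,-72,1,365,-343,74.7,-75.6,1,382,-359,74.7,-75.6,1,387.4,-364.2,74.7,-75.6,1,387.4,-364.2,74.7,-75.6,1])

```text
clock: 1.6
position: [440.0, -156.5, 329.9]
tool_rot: [-2.221, -2.221, 0.0]
force: [0.0, -0.9, -0.5]
finger_gap: 85.4
```

```bash
python3 - <<'E'
from mv import *; from h import *
print(apply([387.4,-364.2,74.7,-75.6])); meas()
s=eyes.grab_frame("scene"); cv2.imwrite("pics/s1.png",s)
cv2.imwrite("pics/s1c.png",crop(s,(190,60),190,140,4))
x,y,z,_=load()
print(proj("scene",[[x,y,z-155],[x+42,y,z-155+6],[x-42,y,z-149],[440,-156.5,46]]))
E
```

```text
[ 440.03 -156.47  330.01   89.97]
t 1.6 pos [ 440.  -156.5  329.9] th 90.01 tilt 0.02 F [ 0.  -0.9 -0.5] gap 85.4 q6 -0.58
[[260.94556584 181.55342185]
 [273.17980954 187.25483041]
 [248.68462054 172.24442004]
 [265.40722049 220.17412784]]
```

View pics/s1.png

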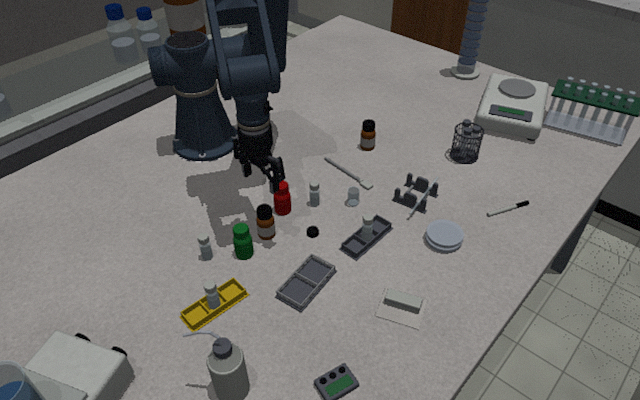

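The arm hovers over bottle A, with the fingertips near scene (245,178) and (278,186), which matches the projection. I'll descend, grip and lift.

move_arm(deltas=[0,0,30,0,1,0,0,70,0,1,0,0,105,0,1,0,0,125,0,1,0,0,132,0,1,0,0,132,0,1,0,0,132,0,0,0,0,132,0,0,0,0,132,0,0,0,0,132,0,0,0,0,132,0,0,0,0,132,0,0])

```text
clock: 3.15
position: [440.4, -156.7, 199.1]
tool_rot: [2.22, 2.22, 0.001]
force: [-0.1, -0.4, 5.8]
finger_gap: 44.8
```

```bash
python3 - <<'E'
from mv import *
print(apply([0,0,132,0])); meas()
print(delta((440,-156.5,318,90)),delta((624.8,-177.3,318,98)),delta((624.8,-177.3,205,98)))
E
```

```text
[ 440.03 -156.47  198.01   89.97]
t 3.15 pos [ 440.4 -156.7  199.1] th 90.0 tilt 0.15 F [-0.1 -0.4  5.8] gap 44.8 q6 -0.58
[  -0.   -0. -120.   -0.] [ -20.7  184.8 -120.    -8. ] [-20.7 184.8  -7.   -8. ]
```

move_arm(deltas=[0,0,-10,0,0,0,0,-40,0,0,0,0,-80,0,0,-1,8,-110,-1,0,-3,30,-120,-2,0,-7,65,-120,-4,0,-11,100,-120,-6,0,-15,135,-120,-8,0,-18,162,-120,-8,0,-20,179,-120,-8,0,-20.7,184.8,-120,-8,0,-20.7,184.8,-120,-8,0])

```text
clock: 4.65
position: [624.4, -177.0, 318.0]
tool_rot: [-2.061, -2.37, 0.001]
force: [0.0, 0.1, -1.3]
finger_gap: 45.0
```

```bash
python3 - <<'E'
from mv import *; from h import *
print(apply([-20.7,184.8,-120,-8])); meas()
s=eyes.grab_frame("scene"); cv2.imwrite("pics/s2.png",crop(s,(220,120),160,150,4))
E
```

```text
[ 624.82 -177.27  318.01   97.97]
t 4.65 pos [ 624.4 -177.   318. ] th 97.99 tilt 0.06 F [ 0.   0.1 -1.3] gap 45.0 q6 -0.59
```

View pics/s2.png

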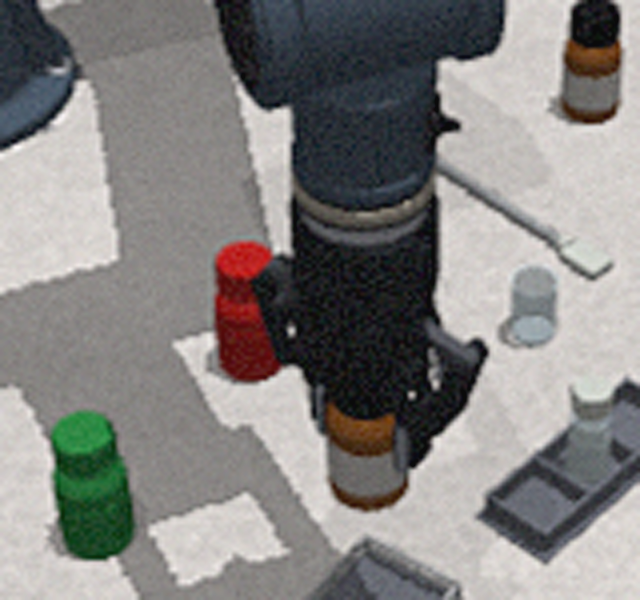

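move_arm(deltas=[0,0,30,0,0,0,0,65,0,0,0,0,90,0,0,0,0,102,0,0,0,0,108,0,0,0,0,111,0,0,0,0,113,0,0,0,0,113,0,0])

```text
clock: 5.7
position: [625.0, -177.3, 205.6]
tool_rot: [2.061, 2.37, 0.0]
force: [0.1, 0.1, -1.0]
finger_gap: 44.6
```

```bash
python3 - <<'E'
from mv import *; from h import *
print(apply([0,0,113,0])); meas()
s=eyes.grab_frame("scene"); cv2.imwrite("pics/s3.png",crop(s,(230,150),160,150,4))
E
```

```text
[ 624.82 -177.27  205.01   97.97]
t 5.7 pos [ 625.  -177.3  205.6] th 97.97 tilt 0.05 F [ 0.1  0.1 -1. ] gap 44.6 q6 -0.59
```

View pics/s3.png

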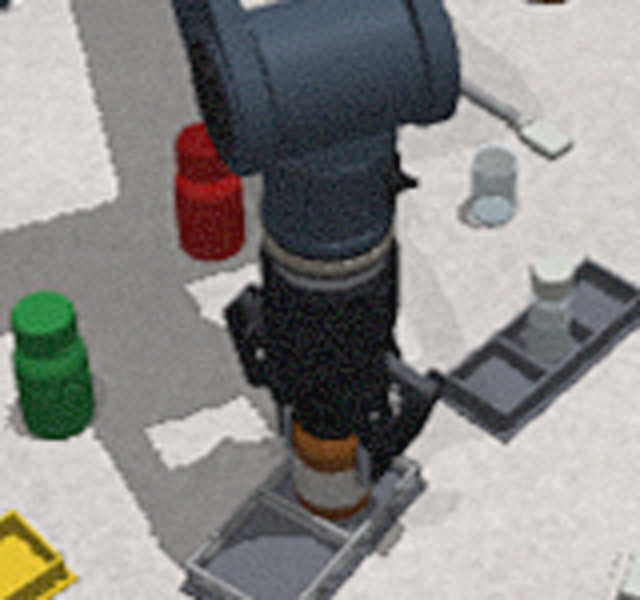

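move_arm(deltas=[0,0,0.6,0,0,0,0,1.2,0,0,0,0,1.2,0,0])

```text
clock: 6.12
position: [625.0, -177.3, 205.1]
tool_rot: [2.061, 2.37, 0.0]
force: [-0.5, 1.8, 6.3]
finger_gap: 44.6
```

move_arm(deltas=[0,0,0,0,0.6,0,0,0,0,0.75,0,0,0,0,0.85,0,0,0,0,0.85,0,0,0,0,0.85,0,0,-20,0,0.85,0,0,-60,0,0.85,0,0,-110,0,0.85,0,0,-125,0,1])

```text
clock: 7.25
position: [625.8, -177.6, 334.1]
tool_rot: [2.056, 2.364, 0.004]
force: [0.4, -1.0, 0.3]
finger_gap: 85.1
```

```bash
python3 - <<'E'
from mv import *; from h import *
print(apply([0,0,1.2,0]));print(apply([0,0,-125,0])); meas()
s=eyes.grab_frame("scene"); cv2.imwrite("pics/s4.png",crop(s,(230,150),160,150,4))
print(delta((405.5,311,330,90)))
E
```

```text
[ 624.82 -177.27  203.81   97.97]
[ 624.82 -177.27  328.81   97.97]
t 7.25 pos [ 625.8 -177.6  334.1] th 97.97 tilt 0.5 F [ 0.4 -1.   0.3] gap 85.1 q6 -0.59
[ 514.  -149.5   -1.2    8. ]
```

View pics/s4.png

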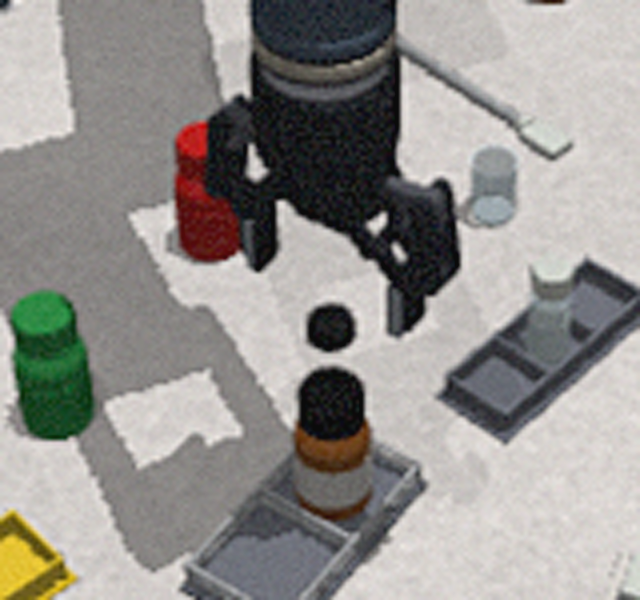

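Bottle A is upright in the +y bay, with its cap at crop (332,395). Next is bottle B.

move_arm(deltas=[20,-6,0,1,1,65,-19,0,2,1,115,-33,0,3,1,165,-48,0,4,1,220,-64,0,5,1,275,-80,0,6,1,330,-96,0,7,1,385,-112,0,8,1,440,-128,0,8,1,485,-141,0,8,1,508,-147.5,0,8,1,514,-149.5,0,8,1])

```text
clock: 8.8
position: [404.3, 312.0, 328.2]
tool_rot: [-2.219, -2.224, 0.003]
force: [0.7, 0.5, 0.4]
finger_gap: 85.6
```

```bash
python3 - <<'E'
from mv import *; from h import *
print(apply([514,-149.5,0,8])); meas()
print(delta((405.5,311,198,90)))
E
```

```text
[405.5  311.04 328.81  89.97]
t 8.8 pos [404.3 312.  328.2] th 90.13 tilt 0.1 F [0.7 0.5 0.4] gap 85.6 q6 0.44
[ -0.    0.  130.8  -0. ]
```

move_arm(deltas=[0,0,30,0,1,0,0,70,0,1,0,0,105,0,1,0,0,125,0,1,0,0,130.8,0,1,0,0,130.8,0,1,0,0,130.8,0,0,0,0,130.8,0,0,0,0,130.8,0,0,0,0,130.8,0,0,0,0,130.8,0,0,0,0,130.8,0,0])

```text
clock: 10.3
position: [405.9, 311.3, 199.1]
tool_rot: [2.221, 2.221, 0.003]
force: [-0.2, 0.0, 5.7]
finger_gap: 44.8
```

```bash
python3 - <<'E'
from mv import *; from h import *
print(apply([0,0,130.8,0])); meas()
t=eyes.grab_frame("top")
cv2.imwrite("pics/t5.png",crop(t,(320,120),110,130,5))
M=dict(rack=(629.5,-211,8),bA=(624.8,-177.3))
s=eyes.grab_frame("scene");c=crop(s,(240,200),130,120,5);cv2.imwrite("pics/s5.png",c)
E
```

```text
[405.5  311.04 198.01  89.97]
t 10.3 pos [405.9 311.3 199.1] th 89.98 tilt 0.12 F [-0.2  0.   5.7] gap 44.8 q6 0.44
```

View pics/t5.png

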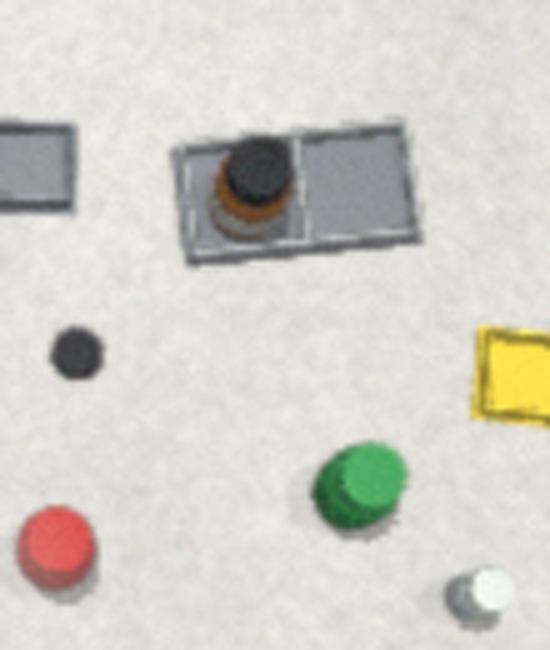

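View pics/s5.png

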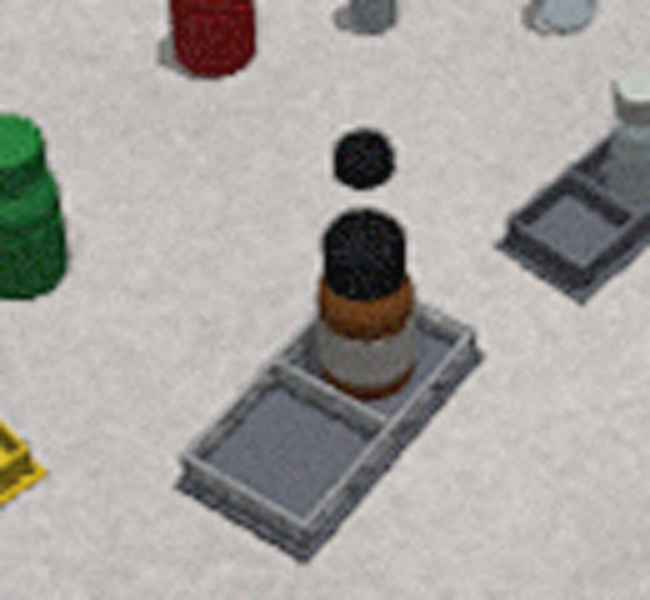

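```bash
python3 - <<'E'
from h import *
q=lambda x,y,z: ray("top",320+x/5-.4,120+y/5-.4,z)[:2].round(1)
print("foot",q(250,199,6),"cap",q(261,170,98),"bay",q(244,195,24))
print("rack wire corners",[q(*p,24) for p in((174,150),(402,124),(418,238),(188,260))], np.mean([q(*p,24) for p in((174,150),(402,124),(418,238),(188,260))],axis=0))
from mv import *
print(delta((405.5,311,318,90)),delta((634.0,-244.5,318,98)))
E
```

```text
foot [ 627.3 -182.8] cap [ 621.6 -179. ] bay [ 625.3 -177.2]
rack wire corners [array([ 652.6, -135. ]), array([ 670.9, -272.6]), array([ 600.4, -281.3]), array([ 584.8, -143.6])] [ 627.175 -208.125]
[  -0.    0. -120.   -0.] [-555.4  228.8 -120.    -8. ]
```

move_arm(deltas=[0,0,-10,0,0,0,0,-40,0,0,0,0,-80,0,0,0,0,-115,0,0,-20,8,-122,0,0,-55,23,-122,0,0,-100,41,-122,-1,0,-150,62,-122,-2,0,-200,83,-122,-3,0,-250,104,-122,-4,0,-300,124,-122,-5,0,-350,145,-122,-6,0])

```text
clock: 11.9
position: [550.4, -40.6, 320.4]
tool_rot: [-2.102, -2.334, -0.0]
force: [0.1, 0.3, -1.1]
finger_gap: 44.8
```

```bash
python3 - <<'E'
from mv import *
print(apply([-350,145,-122,-6])); meas()
print(delta((634.0,-241,320,98)))
E
```

```text
[550.31 -39.04 320.01  95.97]
t 11.9 pos [550.4 -40.6 320.4] th 95.99 tilt 0.02 F [ 0.1  0.3 -1.1] gap 44.8 q6 -0.38
[-209.6   62.2    0.    -2. ]
```

move_arm(deltas=[-50,15,0,-1,0,-100,30,0,-2,0,-150,44.5,0,-2,0,-190,56.5,0,-2,0,-205,61,0,-2,0,-209.6,62.2,0,-2,0,-209.6,62.2,0,-2,0,-209.6,62.2,30,-2,0,-209.6,62.2,65,-2,0,-209.6,62.2,92,-2,0,-209.6,62.2,106,-2,0,-209.6,62.2,112,-2,0])

```text
clock: 13.4
position: [633.8, -239.9, 207.6]
tool_rot: [-2.06, -2.37, 0.0]
force: [0.6, -0.8, -0.8]
finger_gap: 44.8
```

```bash
python3 - <<'E'
from mv import *; from h import *
print(apply([-209.6,62.2,112,-2])); meas()
s=eyes.grab_frame("scene");c=crop(s,(220,180),140,120,5);cv2.imwrite("pics/s6.png",c)
E
```

```text
[ 633.98 -241.03  208.01   97.97]
t 13.4 pos [ 633.8 -239.9  207.6] th 98.03 tilt 0.08 F [ 0.6 -0.8 -0.8] gap 44.8 q6 -0.67
```

View pics/s6.png

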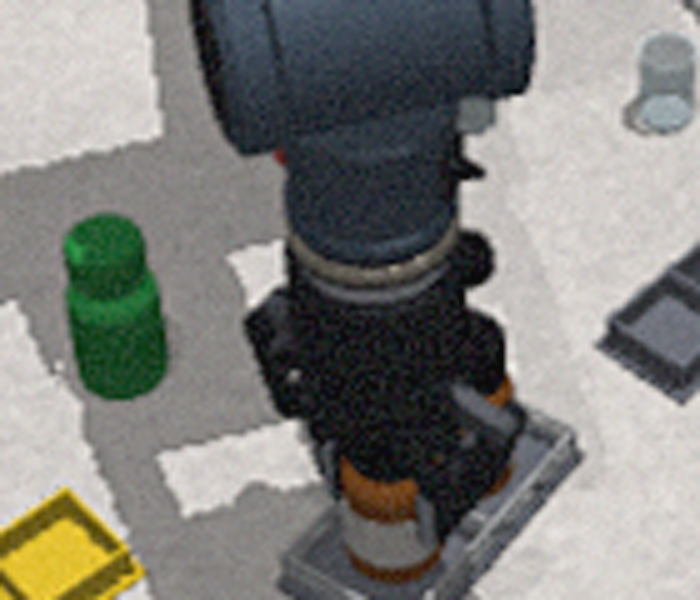

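move_arm(deltas=[0,0,2,0,0,0,0,3.5,0,0,0,0,4.2,0,0,0,0,4.2,0,0])

```text
clock: 13.95
position: [634.3, -241.3, 205.1]
tool_rot: [2.061, 2.369, 0.0]
force: [-0.1, 0.4, 5.0]
finger_gap: 44.7
```

move_arm(deltas=[0,0,0,0,0.6,0,0,0,0,0.75,0,0,0,0,0.85,0,0,0,0,0.85,0,0,0,0,0.85,0,0,-20,0,0.85,0,0,-60,0,0.85,0,0,-100,0,0.85,0,0,-120,0,0.85,0,0,-120,0,0.85])

```text
clock: 15.2
position: [634.6, -241.3, 327.5]
tool_rot: [2.057, 2.366, 0.002]
force: [-0.7, -0.9, -0.4]
finger_gap: 72.8
```

```bash
python3 - <<'E'
from mv import *; from h import *
apply([0,0,4.2,0]);print(apply([0,0,-120,0])); meas()
s=eyes.grab_frame("scene");c=crop(s,(190,180),160,120,5);cv2.imwrite("pics/s7.png",c)
print(delta((388.7,-311,330,90)))
E
```

```text
[ 633.98 -241.03  323.81   97.97]
t 15.2 pos [ 634.6 -241.3  327.5] th 97.98 tilt 0.38 F [-0.7 -0.9 -0.4] gap 72.8 q6 -0.67
[ -35.3 -252.6   -6.2    8. ]
```

View pics/s7.png

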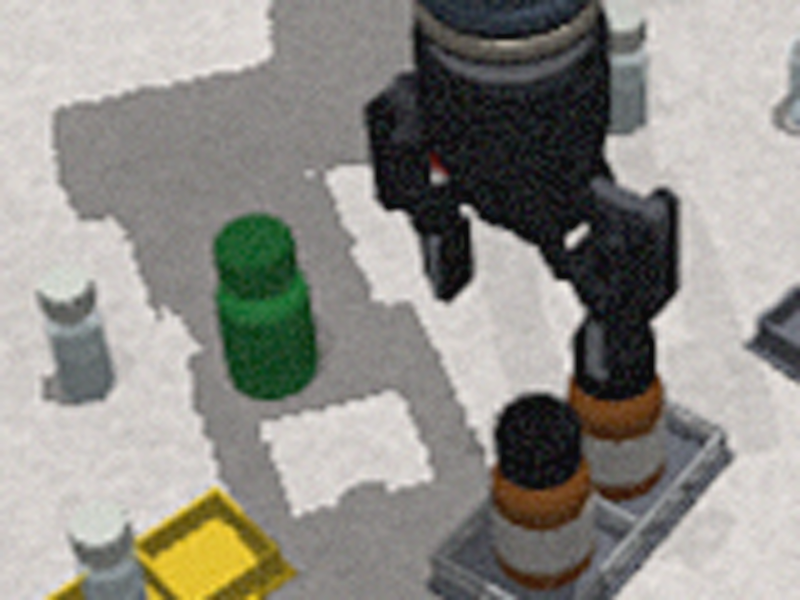

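Both bottles are upright in their own bays. Next is vial A, at scene (205,247).

move_arm(deltas=[-3,-20,-2,1,1,-9,-65,-4,3,1,-16,-115,-6,5,1,-23,-165,-6,7,1,-30,-215,-6,8,1,-34,-243,-6,8,1,-35.3,-252.6,-6,8,1,-35.3,-252.6,-6,8,1])

```text
clock: 16.25
position: [388.7, -311.1, 329.4]
tool_rot: [-2.223, -2.219, -0.001]
force: [0.0, 0.2, -0.3]
finger_gap: 85.3
```

```bash
python3 - <<'E'
from mv import *; from h import *
print(apply([-35.3,-252.6,-6,8])); meas()
print(delta((388.7,-311,203,90)))
E
```

```text
[ 388.71 -311.01  329.81   89.97]
t 16.25 pos [ 388.7 -311.1  329.4] th 89.91 tilt 0.04 F [ 0.   0.2 -0.3] gap 85.3 q6 -0.9
[  0.   -0.  126.8  -0. ]
```

move_arm(deltas=[0,0,30,0,1,0,0,70,0,1,0,0,105,0,1,0,0,121,0,0.7,0,0,126.8,0,0.6,0,0,126.8,0,0.5,0,0,126.8,0,0.4,0,0,126.8,0,0.3,0,0,126.8,0,0,0,0,126.8,0,0,0,0,126.8,0,0,0,0,126.8,0,0])

```text
clock: 17.75
position: [388.9, -311.3, 204.1]
tool_rot: [2.221, 2.219, -0.0]
force: [0.2, 1.0, 5.6]
finger_gap: 27.2
```

```bash
python3 - <<'E'
from mv import *; from h import *
print(apply([0,0,126.8,0])); meas()
s=eyes.grab_frame("scene");c=crop(s,(150,170),120,100,5);cv2.imwrite("pics/s8.png",c)
t=eyes.grab_frame("top");c=crop(t,(270,120),80,70,8);cv2.imwrite("pics/t8.png",c)
M=dict(tray=(647,-2,1)); 
E
```

```text
[ 388.71 -311.01  203.01   89.97]
t 17.75 pos [ 388.9 -311.3  204.1] th 89.96 tilt 0.14 F [0.2 1.  5.6] gap 27.2 q6 -0.9
```

View pics/s8.png

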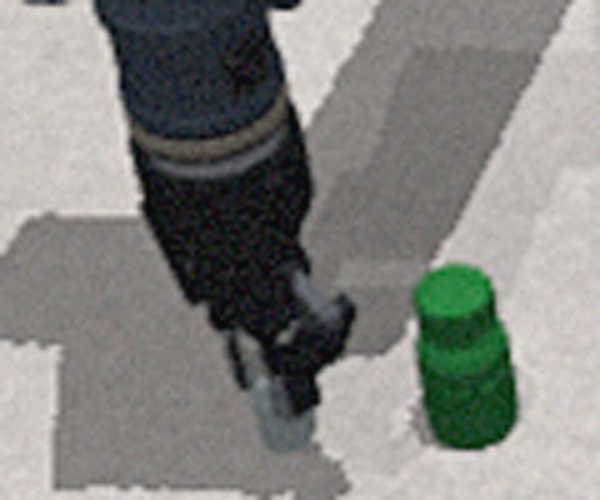

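View pics/t8.png

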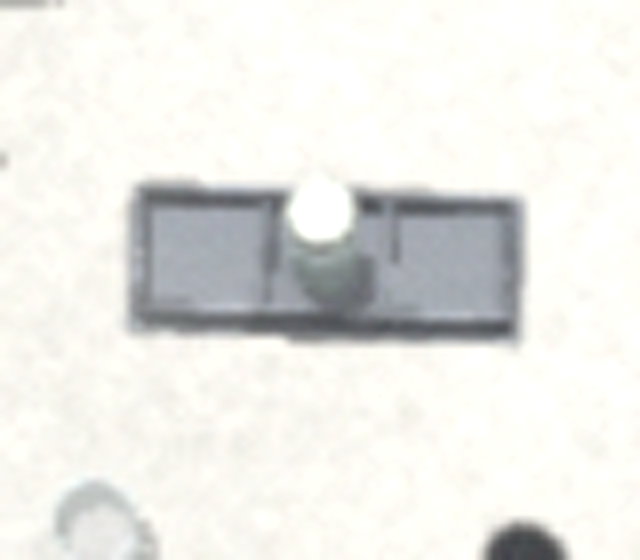

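```bash
python3 - <<'E'
from h import *
q=lambda x,y,z: ray("top",270+x/8-.45,120+y/8-.45,z)[:2].round(1)
print("cells",q(448,264,3),q(207,256,3)); X=[q(*p,1) for p in((132,185),(522,197),(518,342),(132,330))]; print(X,np.mean(X,axis=0))
from mv import *
print(delta((649,-48,320,90)))
E
```

```text
cells [647.6 -48. ] [649.3  44.6]
[array([677.6,  74.5]), array([675.1, -76.2]), array([617.8, -75.3]), array([620.2,  72.8])] [647.675  -1.05 ]
[ 263.2  260.2 -117.    -0. ]
```

move_arm(deltas=[0,0,-10,0,0,0,0,-40,0,0,0,0,-80,0,0,3,3,-112,0,0,18,18,-117,0,0,50,49,-117,0,0,85,84,-117,0,0,120,119,-117,0,0,155,153,-117,0,0,190,188,-117,0,0,225,223,-117,0,0,250,247,-117,0,0])

```text
clock: 19.35
position: [636.8, -59.3, 320.5]
tool_rot: [2.22, 2.222, 0.0]
force: [0.6, -0.5, -1.4]
finger_gap: 26.4
```

move_arm(deltas=[10,10,0,0,0,13,13,0,0,0,13,13,0,0,0,13,13,25,0,0,13,13,60,0,0,13,13,90,0,0,13,13,103,0,0,13,13,109,0,0,13,13,112,0,0,13,13,112,0,0])

```text
clock: 20.6
position: [649.2, -48.3, 208.9]
tool_rot: [2.221, 2.22, 0.001]
force: [-0.2, 1.4, -0.1]
finger_gap: 26.6
```

```bash
python3 - <<'E'
from mv import *; from h import *
apply([250,247,-117,0]); print(apply([13,13,112,0])); meas()
s=eyes.grab_frame("scene");c=crop(s,(320,170),100,100,6);cv2.imwrite("pics/s9.png",c)
E
```

```text
[648.85 -48.15 208.01  89.97]
t 20.6 pos [649.2 -48.3 208.9] th 89.97 tilt 0.09 F [-0.2  1.4 -0.1] gap 26.6 q6 -0.24
```

View pics/s9.png

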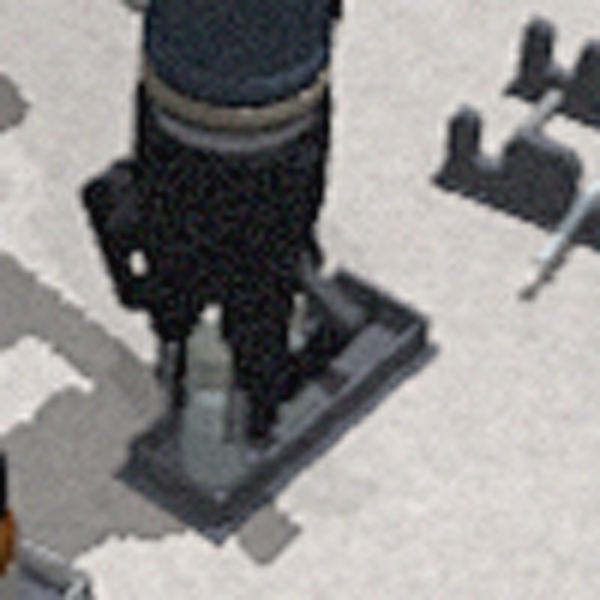

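move_arm(deltas=[0,0,1,0,0,0,0,2.2,0,0,0,0,3,0,0,0,0,3,0,0])

```text
clock: 21.15
position: [649.1, -48.1, 207.2]
tool_rot: [2.221, 2.22, 0.001]
force: [-3.0, 0.3, 9.7]
finger_gap: 26.9
```

move_arm(deltas=[0,0,-0.5,0,0.4,0,0,-0.5,0,0.5,0,0,-0.5,0,0.6,0,0,-0.5,0,0.7,0,0,-0.5,0,0.7,0,0,-20,0,0.7,0,0,-60,0,0.8,0,0,-100,0,1,0,0,-120,0,1,0,0,-120,0,1])

```text
clock: 22.4
position: [649.5, -48.3, 328.5]
tool_rot: [2.218, 2.217, 0.005]
force: [0.7, -0.6, -0.6]
finger_gap: 85.4
```

```bash
python3 - <<'E'
from mv import *; from h import *
apply([0,0,3,0]); print(apply([0,0,-120,0])); meas()
s=eyes.grab_frame("scene");c=crop(s,(280,150),120,110,6);cv2.imwrite("pics/s10.png",c)
print(delta((457.7,9,330,90)))
E
```

```text
[648.85 -48.15 325.01  89.97]
t 22.4 pos [649.5 -48.3 328.5] th 89.98 tilt 0.36 F [ 0.7 -0.6 -0.6] gap 85.4 q6 -0.25
[  57.  -191.2   -5.    -0. ]
```

View pics/s10.png

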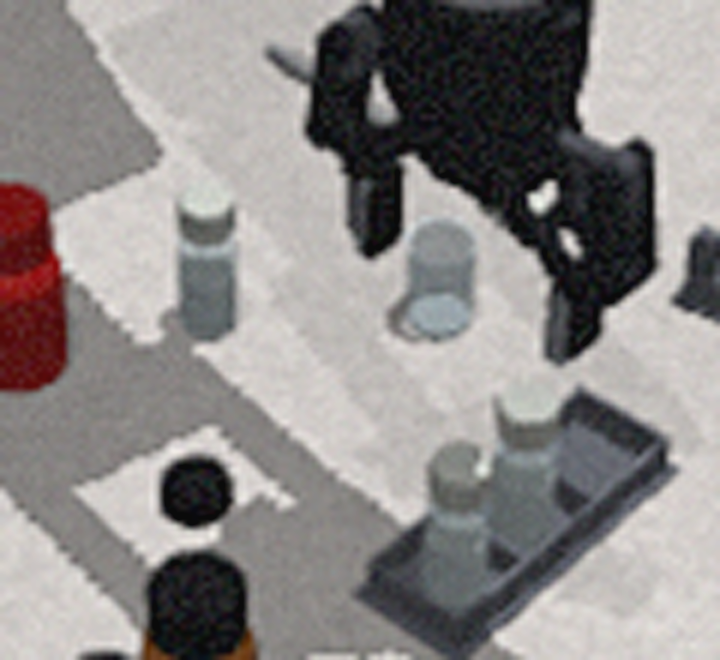

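Vial A is upright in the -y cell. Next is vial B.

move_arm(deltas=[7,-20,0,0,1,20,-65,0,0,1,35,-115,0,0,1,48,-160,0,0,1,55,-185,0,0,1,57,-191.2,0,0,1,57,-191.2,0,0,1,57,-191.2,30,0,1,57,-191.2,70,0,1,57,-191.2,102,0,1,57,-191.2,117,0,0.8,57,-191.2,122,0,0.7])

```text
clock: 23.95
position: [459.0, 8.4, 201.6]
tool_rot: [-2.222, -2.22, 0.0]
force: [0.4, 0.4, 0.4]
finger_gap: 59.7
```

move_arm(deltas=[0,0,0,0,0.5,0,0,0,0,0.4,0,0,0,0,0.3,0,0,0,0,0,0,0,0,0,0,0,0,0,0,0,0,0,0,0,0])

```text
clock: 24.82
position: [458.1, 8.9, 203.7]
tool_rot: [2.221, 2.22, 0.002]
force: [0.4, 1.0, 6.7]
finger_gap: 26.9
```

```bash
python3 - <<'E'
from mv import *; from h import *
print(apply([57,-191.2,122,0])); meas()
s=eyes.grab_frame("scene");c=crop(s,(260,120),120,100,6);cv2.imwrite("pics/s11.png",c)
print(delta((457.7,9,320,90)),delta((649.3,45.7,320,90)))
E
```

```text
[457.68   8.95 203.01  89.97]
t 24.82 pos [458.1   8.9 203.7] th 89.97 tilt 0.12 F [0.4 1.  6.7] gap 26.9 q6 -0.22
[   0.    0. -117.   -0.] [  36.9  191.6 -117.    -0. ]
```

View pics/s11.png

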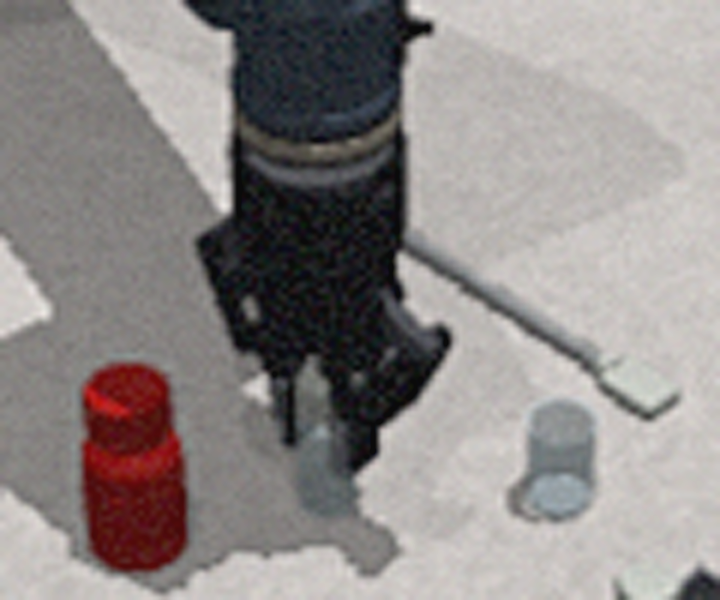

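move_arm(deltas=[0,0,-10,0,0,0,0,-40,0,0,0,0,-80,0,0,0,3,-112,0,0,4,20,-117,0,0,11,55,-117,0,0,19,100,-117,0,0,28,145,-117,0,0,34,178,-117,0,0,36.9,191.6,-117,0,0,36.9,191.6,-117,0,0,36.9,191.6,-117,0,0])

```text
clock: 26.38
position: [648.2, 45.8, 319.8]
tool_rot: [-2.221, -2.22, 0.002]
force: [-0.3, 0.2, -1.0]
finger_gap: 26.7
```

move_arm(deltas=[0,0,30,0,0,0,0,65,0,0,0,0,92,0,0,0,0,106,0,0,0,0,111,0,0,0,0,112.5,0,0,0,0,114,0,0,0,0,114.5,0,0])

```text
clock: 27.38
position: [649.7, 45.7, 206.8]
tool_rot: [2.221, 2.22, 0.002]
force: [0.1, -0.1, 5.0]
finger_gap: 26.7
```

```bash
python3 - <<'E'
from mv import *; from h import *
apply([36.9,191.6,-117,0]);print(apply([0,0,114.5,0])); meas()
s=eyes.grab_frame("scene");c=crop(s,(320,150),100,110,6);cv2.imwrite("pics/s12.png",c)
E
```

```text
[649.3   45.75 205.51  89.97]
t 27.38 pos [649.7  45.7 206.8] th 89.97 tilt 0.11 F [ 0.1 -0.1  5. ] gap 26.7 q6 -0.1
```

View pics/s12.png

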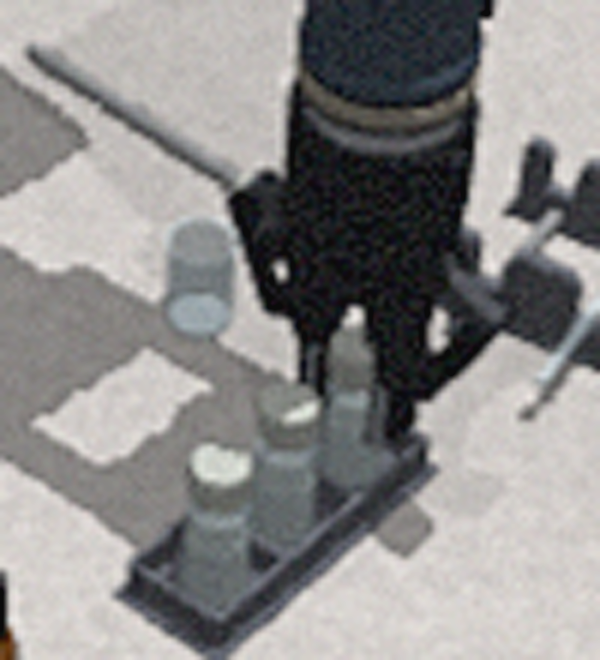

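move_arm(deltas=[0,0,0,0,0.4,0,0,0,0,0.5,0,0,0,0,0.6,0,0,0,0,0.7,0,0,0,0,0.7,0,0,-20,0,0.7,0,0,-60,0,0.8,0,0,-100,0,1,0,0,-120,0,1,0,0,-120,0,1])

```text
clock: 28.68
position: [649.9, 45.8, 329.0]
tool_rot: [2.218, 2.217, 0.006]
force: [0.3, 0.6, -0.3]
finger_gap: 85.8
```

```bash
python3 - <<'E'
from mv import *; from h import *
print(apply([0,0,-120,0])); meas()
s=eyes.grab_frame("scene");c=crop(s,(320,150),100,110,6);cv2.imwrite("pics/s13.png",c)
t=eyes.grab_frame("top");cv2.imwrite("pics/top13.png",t);c=crop(t,(235,130),60,125,6);cv2.imwrite("pics/t13.png",c)
s0=cv2.imread("pics/scene0.png"); c=crop(s0,(315,145),65,55,10); cv2.imwrite("pics/s0st.png",c)
t0=cv2.imread("pics/top0.png"); c=crop(t0,(235,175),30,80,7); cv2.imwrite("pics/t0st.png",c)
E
```

```text
[649.3   45.75 325.51  89.97]
t 28.68 pos [649.9  45.8 329. ] th 89.98 tilt 0.37 F [ 0.3  0.6 -0.3] gap 85.8 q6 -0.1
```

View pics/s13.png

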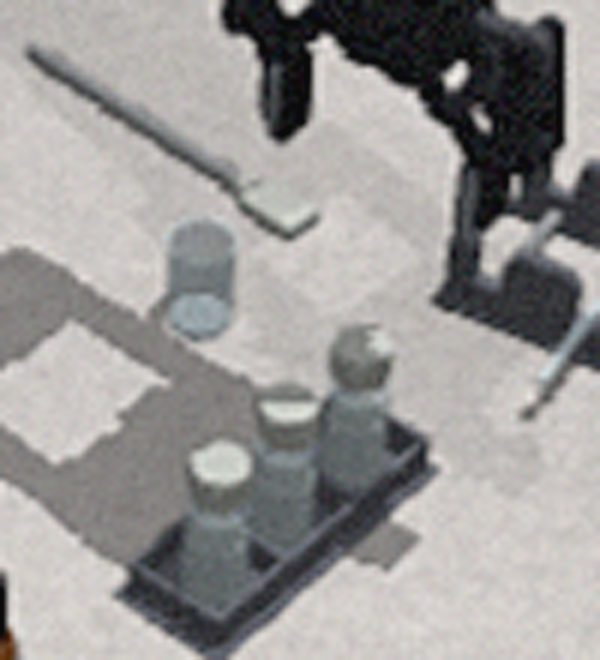

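View pics/t0st.png

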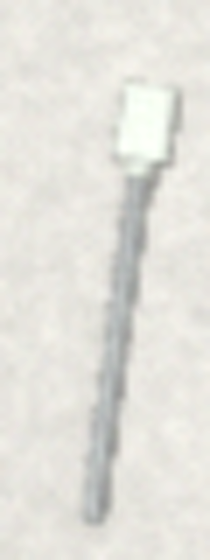

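View pics/s0st.png

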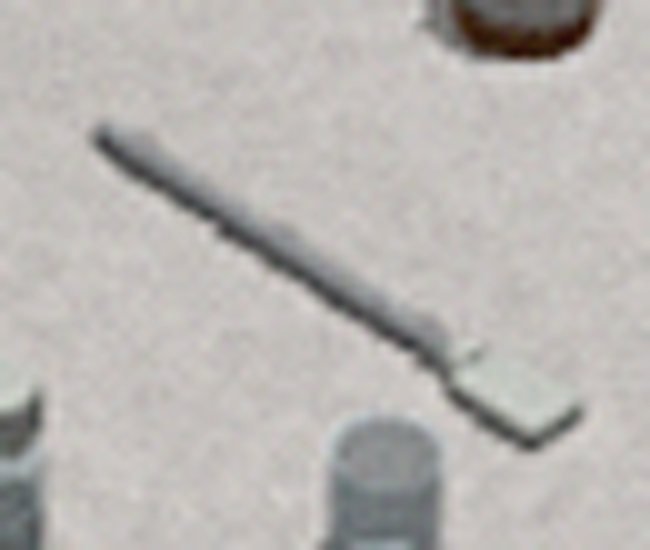

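```bash
python3 - <<'E'
from h import *
from mv import delta
t=lambda x,y,z: ray("top",235+x/7-.43,175+y/7-.43,z)[:2]
s=lambda x,y,z: ray("scene",315+x/10-.45,145+y/10-.45,z)[:2]
for n,a,b,c in(("top",t(152,82,10),t(145,162,10),t(93,520,5)),("scene",s(553,423,10),s(465,367,10),s(100,135,5))):
    d=(a-c); L=np.linalg.norm(d); u=d/L
    print(n,"yaw",np.degrees(np.arctan2(u[1],u[0])),L,"mid ends",(a+c)/2,"from inner",b-60*u,"outer",a-95*u,"rodend",c+95*u)
for th in(175.4,): print(delta((443,170,300,th)),delta((443,170,175,th)))
E
```

```text
top yaw -5.53642041929871 188.92091139758924 mid ends [443.58537049 168.87314096] from inner [442.89382311 167.15754741] outer [443.04834312 168.92519537] rodend [444.12239786 168.82108656]
scene yaw -6.276083050511097 190.271182675465 mid ends [443.43806183 165.52610205] from inner [444.33739802 164.63759534] outer [443.57284053 165.51127929] rodend [443.30328314 165.54092481]
[ 124.1 -206.4   25.5  -85.4] [ 124.1 -206.4  150.5  -85.4]
```

```bash
python3 - <<'E'
from mv import *
print(delta((443.7,168,260,174.5)),delta((443.7,168,174.5,174.5)))
E
```

```text
[ 122.1 -205.7   65.5  -84.5] [ 122.1 -205.7  151.   -84.5]
```

move_arm(deltas=[8,-14,0,-5,1,22,-38,5,-15,1,38,-66,10,-25,1,54,-92,15,-35,1,70,-119,25,-45,1,86,-146,35,-55,1,100,-170,45,-65,1,113,-191,55,-74,1,120,-202,62,-81,1,122.2,-205.6,65.5,-84.5,1,122.2,-205.6,65.5,-84.5,1,122.2,-205.6,65.5,-84.5,1])

```text
clock: 30.28
position: [443.9, 168.0, 259.6]
tool_rot: [-0.153, -3.137, 0.0]
force: [0.3, -0.6, 0.4]
finger_gap: 85.5
```

```bash
python3 - <<'E'
from mv import *
print(apply([122.2,-205.6,65.5,-84.5])); meas()
print(delta((443.7,168,174.5,174.5)))
E
```

```text
[443.76 168.06 260.01 174.47]
t 30.27 pos [443.9 168.  259.6] th 174.41 tilt 0.03 F [ 0.3 -0.6  0.4] gap 85.5 q6 -1.35
[ 0.1 -0.1 85.5 -0. ]
```

move_arm(deltas=[0,0,25,0,1,0,0,55,0,0.9,0,0,75,0,0.7,0,0,82,0,0.5,0,0,83,0,0.4,0,0,84,0,0.3,0,0,84,0,0.3,0,0,84,0,0.25])

```text
clock: 31.28
position: [443.9, 168.1, 176.5]
tool_rot: [0.151, 3.137, 0.0]
force: [-0.1, 0.0, 0.2]
finger_gap: 21.7
```

```bash
python3 - <<'E'
from mv import *; from h import *
print(apply([0,0,84,0])); meas()
s=eyes.grab_frame("scene");c=crop(s,(310,110),80,80,8);cv2.imwrite("pics/s14.png",c)
E
```

```text
[443.76 168.06 176.01 174.47]
t 31.27 pos [443.9 168.1 176.5] th 174.47 tilt 0.06 F [-0.1  0.   0.2] gap 21.7 q6 -1.35
```

View pics/s14.png

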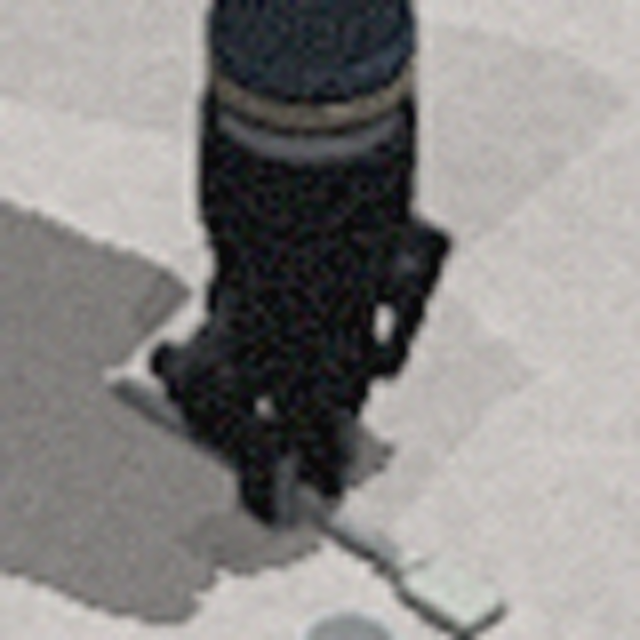

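move_arm(deltas=[0,0,1,0,0.22,0,0,1.5,0,0.15,0,0,1.5,0,0,0,0,1.5,0,0,0,0,1.5,0,0,0,0,1.5,0,0])

```text
clock: 32.08
position: [443.8, 168.1, 174.6]
tool_rot: [0.151, 3.138, -0.0]
force: [0.8, 0.2, 4.6]
finger_gap: 7.2
```

```bash
python3 - <<'E'
from mv import *; from h import *
print(apply([0,0,1.5,0])); meas()
y=np.radians(7.9); p=np.array([652.5,210])-25*np.array([np.cos(y),np.sin(y)]); print(p)
print(delta((443.7,168,290,174.5)),delta((p[0],p[1],290,97.9)))
E
```

```text
[443.76 168.06 174.51 174.47]
t 32.08 pos [443.8 168.1 174.6] th 174.48 tilt 0.01 F [0.8 0.2 4.6] gap 7.2 q6 -1.35
[627.73726342 206.56388635]
[ 1.000e-01 -1.000e-01 -1.155e+02 -0.000e+00] [-179.4   56.1 -115.5   76.6]
```

move_arm(deltas=[0,0,-5,0,0,0,0,-20,0,0,0,0,-45,0,0,0,0,-60,0,0,0,0,-60,0,0])

```text
clock: 32.7
position: [444.1, 168.1, 235.9]
tool_rot: [0.151, 3.135, 0.001]
force: [0.6, -0.1, -1.7]
finger_gap: 7.1
```

```bash
python3 - <<'E'
from mv import *; from h import *
print(apply([0,0,-60,0])); meas()
s=eyes.grab_frame("scene");c=crop(s,(310,100),90,90,7);cv2.imwrite("pics/s15.png",c)
t=eyes.grab_frame("top");c=crop(t,(220,165),70,90,7);cv2.imwrite("pics/t15.png",c)
E
```

```text
[443.76 168.06 234.51 174.47]
t 32.7 pos [444.1 168.1 235.9] th 174.47 tilt 0.18 F [ 0.6 -0.1 -1.7] gap 7.1 q6 -1.35
```

View pics/s15.png

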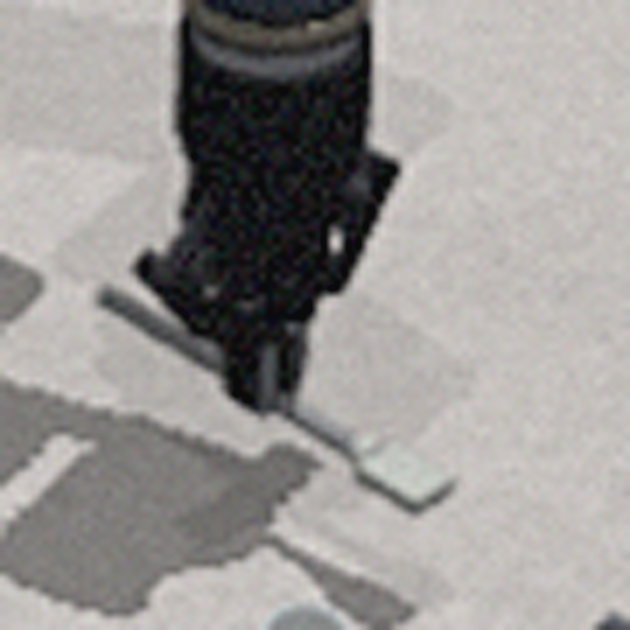

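View pics/t15.png

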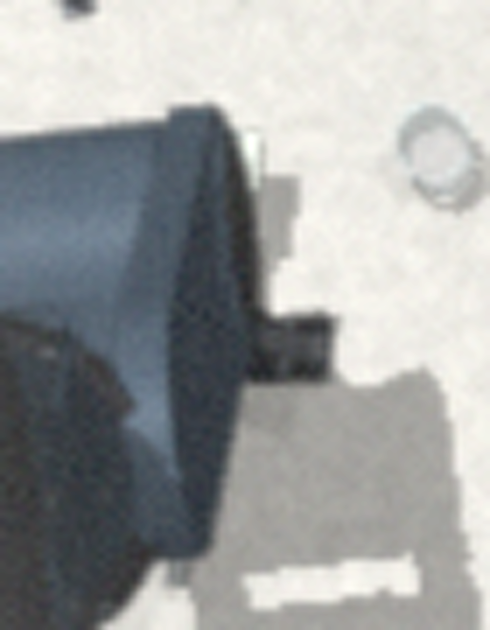

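```bash
python3 - <<'E'
from h import *
s=lambda x,y,z: ray("scene",310+x/7-.43,100+y/7-.43,z)[:2]
a,b,c=s(432,496,71),s(367,453,71),s(103,297,66)
d=a-c;L=np.linalg.norm(d);u=d/L;print(np.degrees(np.arctan2(u[1],u[0])),L,(a+c)/2,b-60*u,a-95*u,c+95*u)
from mv import *
for th in(97.9,): print(delta((627.7,206.6,290,th)))
E
```

```text
-6.061025161518941 190.90831750389447 [444.24655773 164.45590412] [443.41845834 165.36873749] [444.69817773 164.40795056] [443.79493772 164.50385768]
[-179.4   56.1  -55.5   76.6]
```

The scene view shows the stirrer held level. Its measured length is 190.9 mm, and its middle is within 1 mm of the TCP. I'll carry it to hover over the rest.

move_arm(deltas=[0,0,-20,0,0,-8,3,-50,4,0,-30,9,-55.5,13,0,-55,17,-55.5,23,0,-80,25,-55.5,33,0,-105,33,-55.5,43,0,-130,41,-55.5,53,0,-152,48,-55.5,63,0,-169,53,-55.5,71,0,-179.4,56.1,-55.5,76.6,0,-179.4,56.1,-55.5,76.6,0,-179.4,56.1,-55.5,76.6,0])

```text
clock: 34.3
position: [626.9, 206.5, 288.9]
tool_rot: [-2.061, -2.369, 0.003]
force: [0.2, -0.6, -1.4]
finger_gap: 7.2
```

move_arm(deltas=[0,0,20,0,0,0,0,45,0,0,0,0,56,0,0,0,0,60,0,0,0,0,60,0,0])

```text
clock: 34.92
position: [627.8, 206.6, 230.0]
tool_rot: [2.064, 2.369, 0.0]
force: [-0.0, 1.3, -0.9]
finger_gap: 7.1
```

```bash
python3 - <<'E'
from mv import *; from h import *
apply([-179.4,56.1,-55.5,76.6]); print(apply([0,0,60,0])); meas()
s=eyes.grab_frame("scene");cv2.imwrite("pics/scene16.png",s);c=crop(s,(380,140),80,80,9);cv2.imwrite("pics/s16.png",c[:600])
t=eyes.grab_frame("top");cv2.imwrite("pics/top16.png",t);c=crop(t,(190,115),110,80,7);cv2.imwrite("pics/t16.png",c)
E
```

```text
[627.74 206.61 230.01  97.87]
t 34.92 pos [627.8 206.6 230. ] th 97.88 tilt 0.01 F [-0.   1.3 -0.9] gap 7.1 q6 0.01
```

View pics/s16.png

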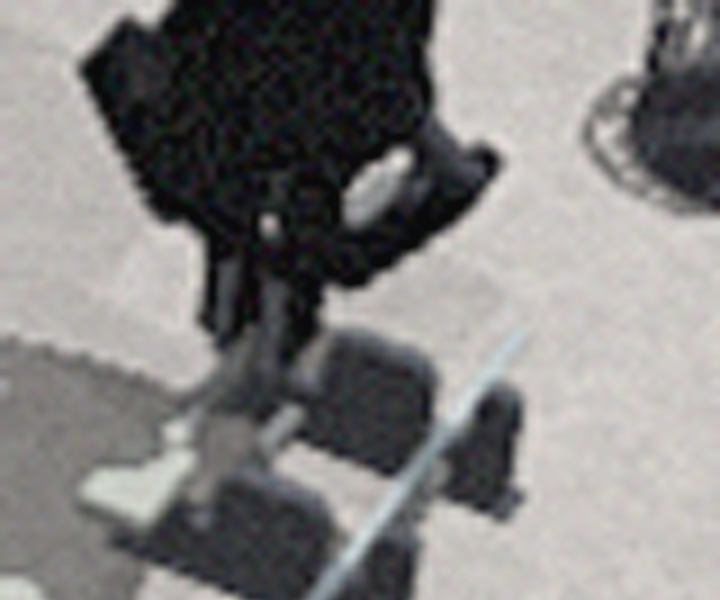

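View pics/t16.png

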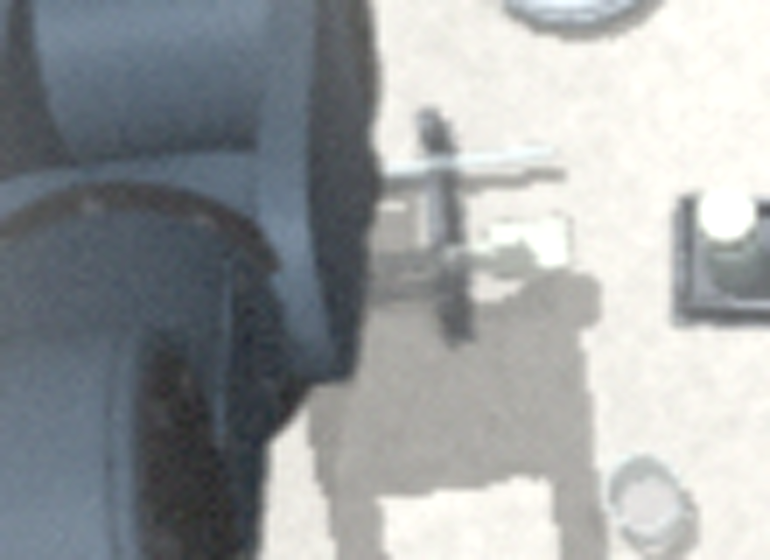

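```bash
cat > chk.py <<'E'
from h import *
def chk(tag,rest,st,z,tf,sf):
    for n,f,o,w,h in(("top",tf,(235,125),45,45),("scene",sf,(380,165),70,50)):
        k=14 if n=="top" else 11
        im=cv2.imread(f); c=crop(im,o,w,h,k)
        for yy in(38,-38):
            draw(c,o,n,box(rest,-46,46,yy-4,yy+4,0),R_,True,k)
            for x0,x1 in((-46,-34),(-16,16),(34,46)): draw(c,o,n,box(rest,x0,x1,yy-4,yy+4,44),G_,True,k)
            draw(c,o,n,box(rest,-32,-18,yy-4,yy+4,20),Y_,True,k)
        draw(c,o,n,box(rest,21.5,28.5,-91,91,23.5),Y_,True,k)
        draw(c,o,n,box(st,-95,60,-5,5,z),B_,True,k); draw(c,o,n,box(st,60,95,-12,12,z+5),B_,True,k)
        cv2.imwrite(f"pics/{tag}_{n}.png",c)
E
python3 - <<'E'
from chk import *
chk("c16",(652.5,210,7.9),(627.7,206.6,-82.1),60.5,"pics/top16.png","pics/scene16.png")
E
```

```text
(no output)
```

View pics/c16_top.png

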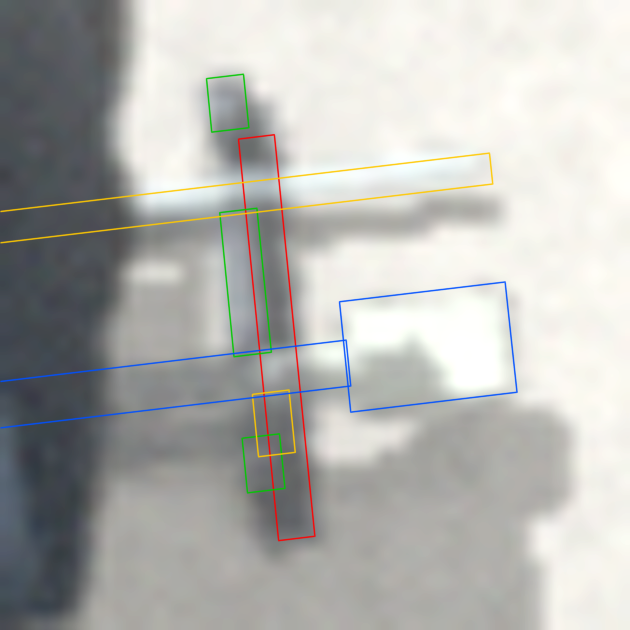

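View pics/c16_scene.png

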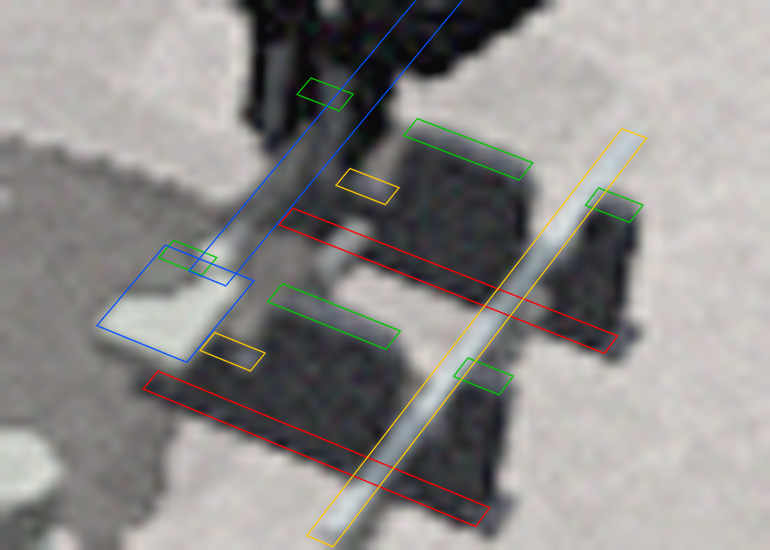

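Both overlays agree within about 1 mm: the paddle edges are at top (271,150), the glass rod sits on its outline, and the humps match. The rod is above the free notches, so I'll lower it while watching the force.

move_arm(deltas=[0,0,6,0,0,0,0,12,0,0,0,0,17,0,0,0,0,21,0,0,0,0,24,0,0,0,0,24,0,0])

```text
clock: 35.78
position: [628.2, 206.6, 206.0]
tool_rot: [2.063, 2.368, 0.002]
force: [1.6, 0.4, -2.1]
finger_gap: 7.0
```

move_arm(deltas=[0,0,3,0,0,0,0,6,0,0,0,0,8,0,0,0,0,9,0,0,0,0,9,0,0])

```text
clock: 36.4
position: [628.1, 206.6, 197.1]
tool_rot: [2.063, 2.368, 0.002]
force: [3.8, 0.0, 0.2]
finger_gap: 6.8
```

```bash
python3 - <<'E'
from mv import *
apply([0,0,24,0]); print(apply([0,0,9,0])); meas()
E
```

```text
[627.74 206.61 197.01  97.87]
t 36.4 pos [628.1 206.6 197.1] th 97.87 tilt 0.08 F [3.8 0.  0.2] gap 6.8 q6 0.01
```

move_arm(deltas=[0,1,0,0,0,0,1,1.5,0,0,0,1,2.5,0,0,0,1,2.5,0,0])

```text
clock: 36.9
position: [628.5, 206.7, 194.6]
tool_rot: [-2.063, -2.368, 0.001]
force: [1.0, -0.3, 1.6]
finger_gap: 6.9
```

move_arm(deltas=[0,0.3,0.5,0,0,0,0.3,1,0,0,0,0.3,1,0,0])

```text
clock: 37.28
position: [628.6, 206.8, 194.5]
tool_rot: [-2.063, -2.368, 0.002]
force: [-1.6, -0.8, 8.2]
finger_gap: 7.3
```

```bash
python3 - <<'E'
from mv import *; from h import *
apply([0,1,2.5,0]); print(apply([0,.3,1,0])); meas()
s=eyes.grab_frame("scene");cv2.imwrite("pics/scene17.png",s)
t=eyes.grab_frame("top");cv2.imwrite("pics/top17.png",t)
from chk import *
chk("c17",(652.5,210,7.9),(629,206.8,-82.1),25,"pics/top17.png","pics/scene17.png")
E
```

```text
[629.02 206.79 193.51  97.87]
t 37.27 pos [628.6 206.8 194.5] th 97.87 tilt 0.07 F [-1.6 -0.8  8.2] gap 7.3 q6 0.01
```

View pics/c17_scene.png

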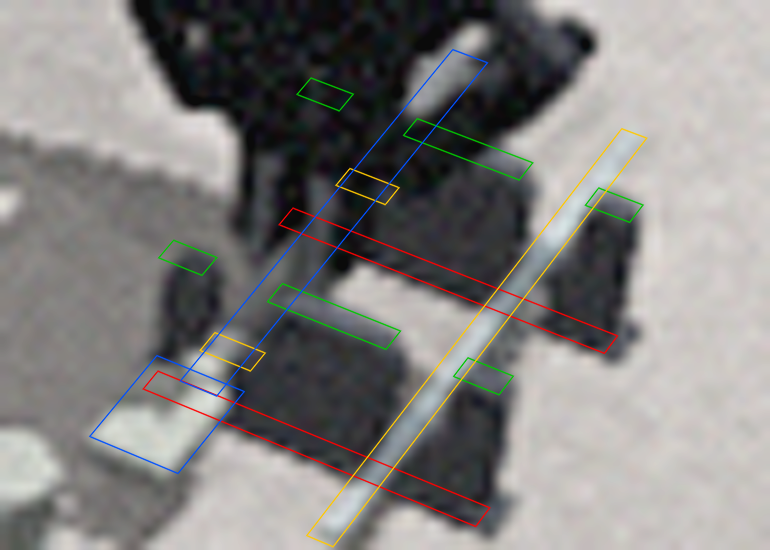

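View pics/c17_top.png

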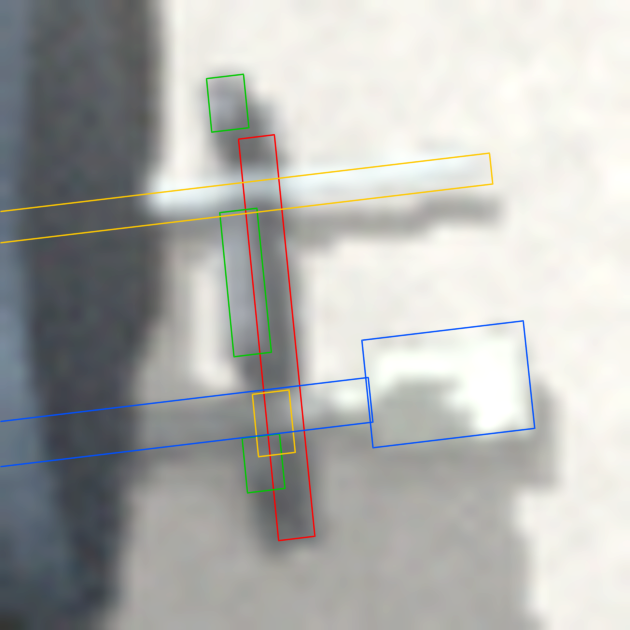

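move_arm(deltas=[0,-0.3,-0.5,0,0,0,-0.3,-0.5,0,0.15,0,-0.3,-0.5,0,0.22,0,-0.3,-0.5,0,0.3,0,-0.3,-0.5,0,0.35,0,-0.3,-0.5,0,0.35,0,-0.3,-10,0,0.35,0,-0.3,-35,0,0.35,0,-0.3,-75,0,0.4,0,-0.3,-115,0,0.6,0,-0.3,-130,0,0.6,0,-0.3,-130,0,0.6])

```text
clock: 38.88
position: [628.8, 206.8, 324.7]
tool_rot: [2.063, 2.367, 0.003]
force: [-0.6, 0.2, 0.4]
finger_gap: 51.3
```

```bash
python3 - <<'E'
from mv import *
print(apply([0,-.3,-130,0])); meas(); print(delta((450,-400,330,97.87)))
E
```

```text
[628.73 206.75 323.51  97.87]
t 38.88 pos [628.8 206.8 324.7] th 97.87 tilt 0.14 F [-0.6  0.2  0.4] gap 51.3 q6 0.01
[-576.6 -260.1   -6.5   -0. ]
```

move_arm(deltas=[-20,-9,-2,0,0.6,-65,-29,-5,0,0.6,-120,-54,-6.5,0,0.6,-175,-79,-6.5,0,0.6,-230,-104,-6.5,0,0.6,-285,-129,-6.5,0,0.6,-340,-153,-6.5,0,0.6,-395,-178,-6.5,0,0.6,-450,-203,-6.5,0,0.6,-500,-226,-6.5,0,0.6,-545,-246,-6.5,0,0.6,-576.6,-260.1,-6.5,0,0.6])

```text
clock: 40.38
position: [447.3, -402.4, 328.0]
tool_rot: [-2.064, -2.363, -0.0]
force: [0.6, -0.0, -0.2]
finger_gap: 51.1
```

```bash
python3 - <<'E'
from mv import *
print(apply([-576.6,-260.1,-6.5,0])); meas(); print(delta((180,-600,400,60)))
E
```

```text
[ 450.02 -400.04  330.01   97.87]
t 40.38 pos [ 447.3 -402.4  328. ] th 97.71 tilt 0.22 F [ 0.6 -0.  -0.2] gap 51.1 q6 -1.05
[-161.1 -294.9  -70.    37.9]
```

move_arm(deltas=[-20,-35,-10,5,0.6,-45,-80,-25,12,0.6,-72,-130,-40,19,0.6,-100,-180,-55,26,0.6,-125,-230,-65,33,0.6,-150,-272,-70,37.9,0.6,-161.1,-294.9,-70,37.9,0.6,-161.1,-294.9,-70,37.9,0.6])

```text
clock: 41.38
position: [178.0, -600.2, 398.3]
tool_rot: [-2.72, -1.566, -0.002]
force: [-0.0, 0.7, -0.3]
finger_gap: 51.1
```

```bash
python3 - <<'E'
from mv import *; from h import *; from chk import *
print(apply([-161.1,-294.9,-70,37.9])); meas()
s=eyes.grab_frame("scene");cv2.imwrite("pics/scene18.png",s)
t=eyes.grab_frame("top");cv2.imwrite("pics/top18.png",t)
chk("c18",(652.5,210,7.9),(628.7,206.8,-82.1),25,"pics/top18.png","pics/scene18.png")
cv2.imwrite("pics/s18.png",crop(s,(235,165),200,145,4)); cv2.imwrite("pics/t18.png",crop(t,(195,120),200,130,4))
cv2.imwrite("pics/r18t.png",crop(t,(205,120),75,60,9)); cv2.imwrite("pics/r18s.png",crop(s,(380,160),75,60,9))
E
```

```text
[ 179.96 -600.    400.01   59.97]
t 41.38 pos [ 178.  -600.2  398.3] th 59.85 tilt 0.2 F [-0.   0.7 -0.3] gap 51.1 q6 -0.93
```

View pics/s18.png

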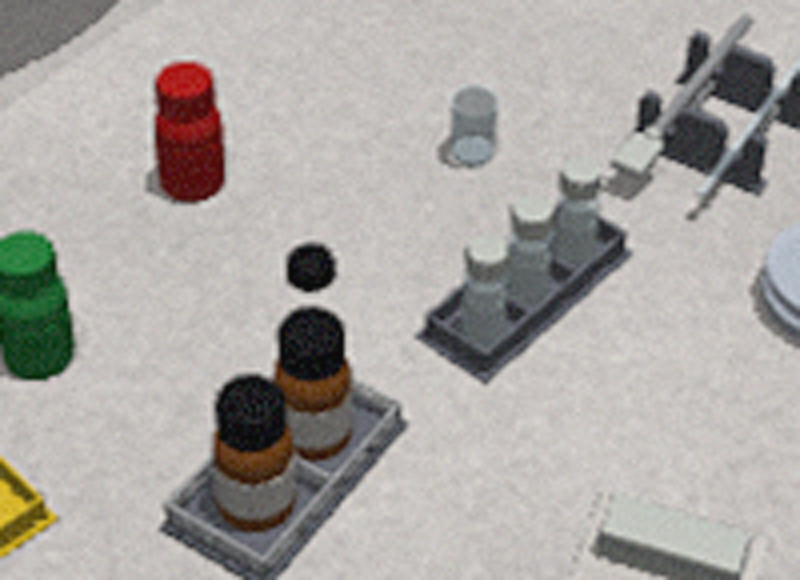

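View pics/t18.png

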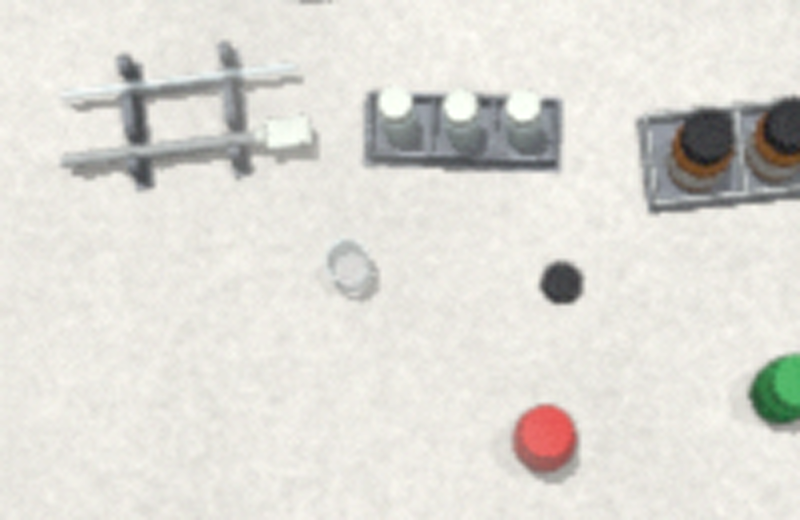

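View pics/r18t.png

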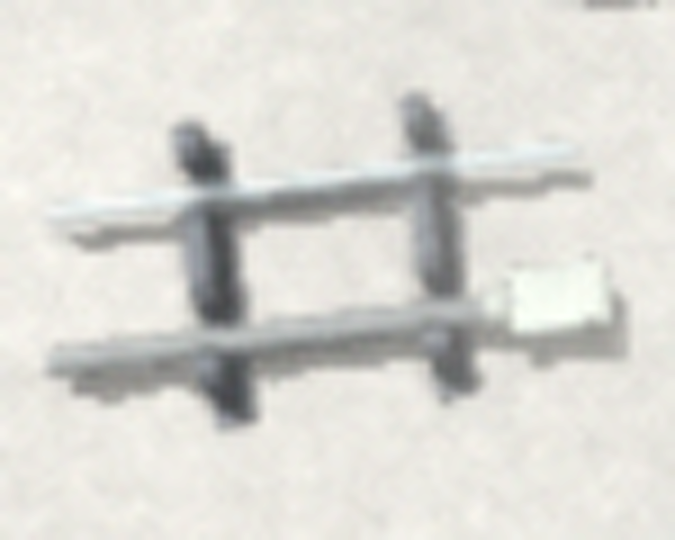

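View pics/r18s.png

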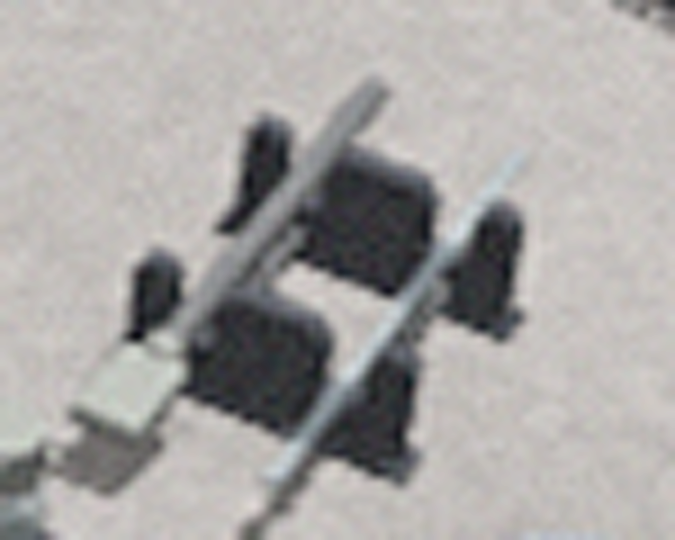

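View pics/c18_scene.png

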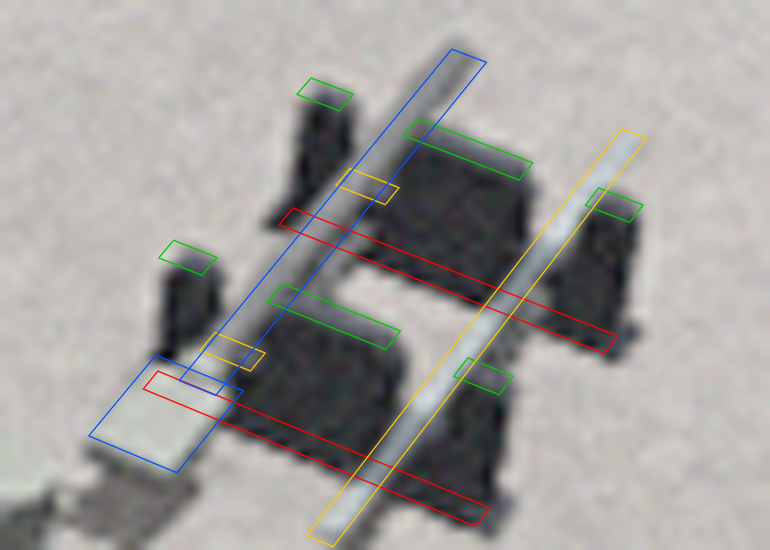

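```bash
python3 - <<'E'
from h import *
t=cv2.imread("pics/top18.png"); s=cv2.imread("pics/scene18.png")
rest=(652.5,210,7.9); st=(628.7,206.8,-82.1)
for n,im,o,w,h,k in(("top",t,(205,130),75,40,10),("scene",s,(385,160),55,50,12)):
    c=crop(im,o,w,h,k)
    draw(c,o,n,box(st,-95,60,-5,5,25),B_,True,k); draw(c,o,n,box(st,60,95,-12,12,30),B_,True,k)
    draw(c,o,n,box(rest,21.5,28.5,-91,91,23.5),Y_,True,k)
    cv2.imwrite(f"pics/e_{n}.png",c)
E
```

```text
(no output)
```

View pics/e_top.png

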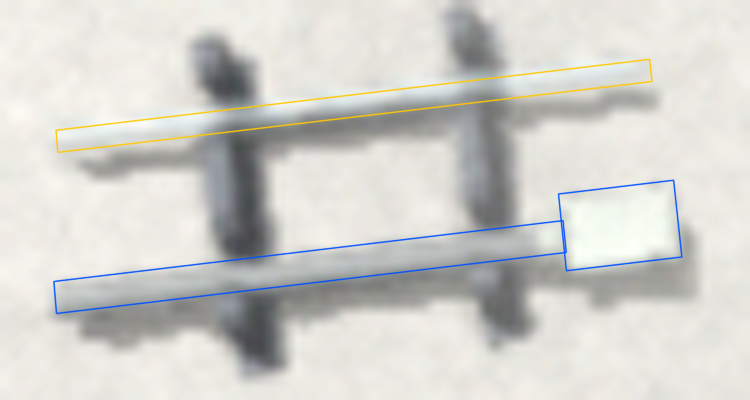

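View pics/e_scene.png

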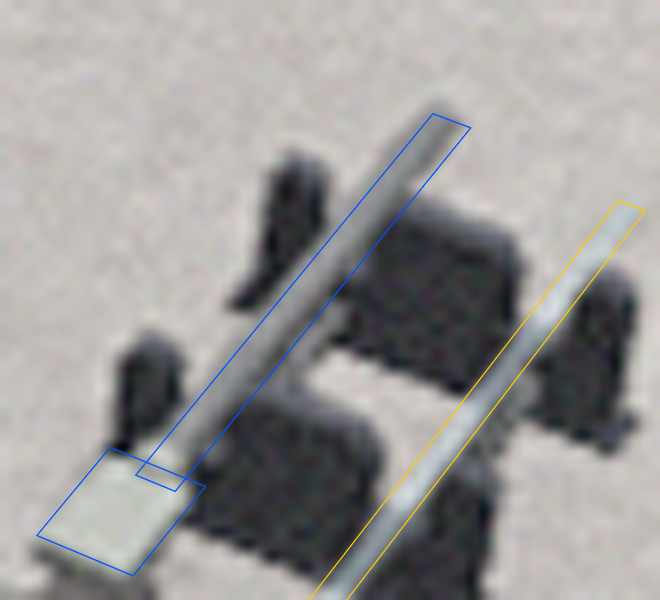

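The final pictures show the following:
- **Bottles:** both stand upright in their bays, at scene (298,278) and (313,258).
- **Vials:** both are upright in the tray cells, at scene (357,237) and (380,217).
- **Stirrer:** it lies in the free notches and its outline matches in both views. In the top view its ends average column 329 in the crop, against 328.5 for the plates.
- **Beaker:** it is unmoved at top (283,187).

The robot is clear of everything, so I'll hand the job in.

```bash
python3 - <<'E'
from rig import bot, readout
print(readout.sense()["clock"]); print(bot.sign_off())
E
```

```text
41.475
the job is handed in; nothing more can be done
None
```

The job is done and handed in at 41.5 s. I placed both amber bottles in the rack, one to a bay, then both loose vials in the free tray cells, then the stirrer in the rest's free notches. I set everything down under contact forces of about 5–10 N and did not touch the beaker or the look-alikes.

**Last checks:**
- **Bottles and vials:** both cameras show all four upright in their places. Bottle A sits about 4 mm off its bay's middle, inside the 9 mm of slack.
- **Stirrer position:** it is centred on the plates to about 1 mm. It met the notch bottoms at 194.5 mm tool height, where 194.6 mm was expected.
- **Stirrer while lowering:** it brushed the near notch wall with about 4 N, so I shifted it about 1 mm before seating it.

**Disagreements:** the two cameras differed by about 2–5 mm on several objects. In the scene view the stirrer's bare end lies about 0.3–0.7 pixel off the model. The top view shows no such offset, so I took it as calibration error.

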